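# Start the eyelet press from its key desk

### The arm

A 6-joint arm with a two-finger parallel gripper is mounted at the origin on the work surface. World frame = base frame: x ahead of the robot, y to its left, z up, the work surface at z = 0. Lengths are in m, angles in degrees, forces in N, time in s.
With the tool pointing down it reaches from about 0.4 to 0.825 m from the base axis. Payload 7 kg.
Tool frame: the origin (TCP) lies at the very end of the fingers, on their centre line; the grasp point (between the pads) lies 19 mm behind it; x points along the fingers, y is the direction in which the jaws open and shut, and the axes are right-handed (so a half turn about x gives the same grasp; the last joint's range is limited). The gripper opens to 88 mm and grips with 3 to 60 N. Pads are 19 mm wide; open, the fingers measure 130 mm over their backs; the gripper's body (78 mm by 193 mm) begins 47 mm behind the grasp point.
Start: joints at [93.341, 20.546, 0.682, 0, -70.136, -16.507], TCP at [0.154, 0.657, 0.227] pointing down, gripper open.
Joint ranges: [-176.03, 176.03], [-82.01, 121.73], [-58.28, 71.71], [-173.87, 95.51], [-174.79, -0.11], [-173.66, 173.66]. Speed limits (degrees/s): [136.94, 136.94, 172.46, 180, 180, 180].

### API

Orientations are given as [roll, pitch, yaw] about the fixed x, y, z axes, in that order (R = Rz(yaw) Ry(pitch) Rx(roll)).
In Python, from plant import * gives the robot as it stands. The module is installed in compiled form; this text tells all that it offers.
- The arm moves only by the shell command python3 -m creep 'ROWS' [FORCE]. ROWS is a JSON object of lists of equal length, an entry for each row: "jaw": the closure, from -1 (fully open) to 1 (shut); "translation": the shift along the tool's x, y, z in m, a list of three; "roll": the turn about the tool's x in rad. A call has exactly 10 rows; each row shifts and turns the commanded pose from where the row before left it, along the tool's axes as they then stand; what a row does not reach is not made up. A row lasts 1/10 s, in which the tool goes at most 50 mm and 8.59 degrees, less where a joint would pass 70% of its speed; a pose out of reach is approached as far as the arm can. A call with a gripper value outside its range is refused whole. The fingers move at their own pace and stop on an object; FORCE is the grip in N (left out, the last holds). Time passes only in rows, so rows that do not move let the fingers close, or fill a call up. It gives the time, the measured TCP pose, the force and the opening at its end, in the units of the state.
- get_state(): the state, without advancing time (a new reading comes with each control period).
- capture(name): name is "scene" or "top" or "wrist"; returns a dict with "image" (400x640x3 uint8, red, green, blue), "fovy" (degrees; the focal length in pixels is half the picture's height over the tangent of half this angle, whatever the lens; pixels are square), "cx", "cy" (the principal point, pixels), "pose" (4x4, takes a point from camera to world coordinates); the wrist camera has in their place "tool_from_camera" (4x4, takes a point from camera to tool coordinates, whose origin is the TCP and whose axes are the tool frame's). Camera axes: x right, y up, looking along -z (the intrinsics and any distortion apply to the point x, -y, -z); pixel columns grow to the right and rows downward; lengths in m; the calibration is good to about 2 mm. A picture is of the moment at which its call begins: read the wrist's pose just before it. There is no depth.
- close_job(): hands the job in, once; it reports no verdict.
The state is a dict: "time_s": time; "joints": joint angles; "qd": joint speeds; "joint_torque": joint torques, N m; "tcp_pos": TCP position; "eef_rot": TCP orientation; "contact_force": force on the tool from outside, world axes, zero at the start; "moment": the same for the moment, N m; "gripper_width": finger opening in m.
Only numpy, scipy, OpenCV 4.12 (cv2) and the standard library are available. Lean on these libraries where they do the work, as an engineer would, in place of code of your own. Each camera call takes 0.05 s, during which the arm holds its last target.

### The job

Start the bench eyelet press from its sloping key desk: press the round key, then the square key, then the long bar key, each fully home and let all the way up before the next, so that the brass pins of these three stay in. Do not press the cross-shaped key, which cancels the start, and leave the mallet, the jar and the die where they are.

Things in the scene. Friction and masses are not known exactly. Their poses are not given: they have to be found in the camera images.
- desk: Grey control desk of the eyelet press, 320 mm wide, 155 mm deep, fixed on the bench. Origin: on the bench, middle of its width, 98 mm in front of its back. x runs level from the sloping front to the back, y along the row of keys, z up. Four key modules, each 74 mm wide, sit side by side in it at y = -111, -37, 37 and 111 mm; their order changes.
- face_mid (a point): Middle of the common sloping face of the four aluminium modules (130 mm up the slope, 296 mm along y), 65 mm over the bench. The face slopes 35 degrees, low at the front (28 mm high) and high at the back (102 mm). Axes as the desk's.
- rail_mid (a point): Middle of the steel guard rail over the keys, at x = -4, z = 193 mm in the desk's frame. Fixed, 10 mm thick, along the desk's y; at y = -142 and 142 mm it turns back level to x = 75 mm, then down to the desk. It is about 120 mm above the keys, in the way of a gripper held upright: come from the front under it, tool tilted along the keys' axes.
- round_key_top (a point): Middle of the pressing face of the round key: round cap, 60 mm in diameter, black, flat, standing 18 mm out of the sloping face when up. At rest it lies at x = -20 mm and z = 73 mm in the desk's frame. Its z axis points straight out of the key (35 degrees from vertical), its x axis up the slope, its y axis along the row. The point moves with the key.
- round_key (a joint): Travel of the round spring key into the desk along its own axis: 0 up, 0.010 m fully home (hard stop). The spring with its pin takes about 3 N to start and 7 N at the stop; it springs back up by itself.
- round_pin (a joint): Tell-tale of the round key: brass pin 12 mm thick, on the face 57 mm up the slope from the key's middle, standing 12 mm out. 0 standing out; the key carries it in as it is pressed (up to about 0.010 m) and it stays in when the key comes up. Not to be pressed itself.
- square_key_top (a point): Middle of the pressing face of the square key: square cap, 56 x 56 mm, black, flat, standing 18 mm out of the sloping face when up. At rest it lies at x = -20 mm and z = 73 mm in the desk's frame. Its z axis points straight out of the key (35 degrees from vertical), its x axis up the slope, its y axis along the row. The point moves with the key.
- square_key (a joint): Travel of the square spring key into the desk along its own axis: 0 up, 0.010 m fully home (hard stop). The spring with its pin takes about 3 N to start and 7 N at the stop; it springs back up by itself.
- square_pin (a joint): Tell-tale of the square key: brass pin 12 mm thick, on the face 57 mm up the slope from the key's middle, standing 12 mm out. 0 standing out; the key carries it in as it is pressed (up to about 0.010 m) and it stays in when the key comes up. Not to be pressed itself.
- bar_key_top (a point): Middle of the pressing face of the bar key: long bar cap, 64 mm up the slope and 30 mm across, black, flat, standing 18 mm out of the sloping face when up. At rest it lies at x = -20 mm and z = 73 mm in the desk's frame. Its z axis points straight out of the key (35 degrees from vertical), its x axis up the slope, its y axis along the row. The point moves with the key.
- bar_key (a joint): Travel of the bar spring key into the desk along its own axis: 0 up, 0.010 m fully home (hard stop). The spring with its pin takes about 3 N to start and 7 N at the stop; it springs back up by itself.
- bar_pin (a joint): Tell-tale of the bar key: brass pin 12 mm thick, on the face 57 mm up the slope from the key's middle, standing 12 mm out. 0 standing out; the key carries it in as it is pressed (up to about 0.010 m) and it stays in when the key comes up. Not to be pressed itself.
- cross_key_top (a point): Middle of the pressing face of the cross key: plus-shaped cap, 60 x 60 mm over its two 20 mm wide arms, black, flat, standing 18 mm out of the sloping face when up. At rest it lies at x = -20 mm and z = 73 mm in the desk's frame. Its z axis points straight out of the key (35 degrees from vertical), its x axis up the slope, its y axis along the row. The point moves with the key.
- cross_key (a joint): Travel of the cross spring key into the desk along its own axis: 0 up, 0.010 m fully home (hard stop). The spring with its pin takes about 3 N to start and 7 N at the stop; it springs back up by itself.
- cross_pin (a joint): Tell-tale of the cross key: brass pin 12 mm thick, on the face 57 mm up the slope from the key's middle, standing 12 mm out. 0 standing out; the key carries it in as it is pressed (up to about 0.010 m) and it stays in when the key comes up. Not to be pressed itself.
- mallet: Bystander: copper-faced mallet lying on its side left of the desk, 280 mm long, head 114 mm wide; origin on the bench under the handle, handle along its x, head at x = 100 mm, 42 mm high.
- jar: Bystander: closed amber jar, 72 mm in diameter, 95 mm high, standing right of the desk; origin at the middle of its underside.
- die: Bystander: dark steel eyelet die standing right of the desk, beyond the jar, foot 64 mm in diameter, 85 mm high; origin at the middle of its underside.
Things that resemble listed ones, but are neither listed nor needed, are in the scene too. What is shaped like the part that bears cross_key_top but green or pink is not meant.

How it is judged (in metres and radians):
On the way, in this order (a step that is already met when the one before it is completed fails the run):
1. the round key is pressed home (at least 6 of its 10 mm) (value of joint round_key above 0.006 m).
2. the round key is let up again (within 2 mm) (value of joint round_key below 0.002 m).
3. the square key is pressed home (at least 6 of its 10 mm) (value of joint square_key above 0.006 m).
4. the square key is let up again (within 2 mm) (value of joint square_key below 0.002 m).
5. the bar key is pressed home (at least 6 of its 10 mm) (value of joint bar_key above 0.006 m).
At the end, for the whole second after the job is handed in: All four keys are up (within 2 mm); the pins of the round, square and bar keys are in by at least 5.5 mm and that of the cross key by less than 3 mm (value of joint each of round_key, square_key, bar_key, cross_key below 0.002 m and value of joint each of round_pin, square_pin, bar_pin above 0.0055 m and value of joint cross_pin below 0.003 m); the robot touches nothing.
It fails at once if the square key is pressed (its pin goes in more than 4 mm) before the round one (value of joint square_pin above 0.004 m and value of joint round_pin below 0.004 m).
It fails at once if the bar key is pressed (its pin goes in more than 4 mm) before the square one (value of joint bar_pin above 0.004 m and value of joint square_pin below 0.004 m).
It fails at once if the cross key is pressed (it or its pin goes in more than 3 mm) (value of joint any of cross_key, cross_pin above 0.003 m).
It fails at once if two keys are down together (both more than 3 mm) (value of joint each of round_key, square_key above 0.003 m or value of joint each of round_key, bar_key above 0.003 m or value of joint each of square_key, bar_key above 0.003 m).
It fails at once if the mallet, jar or die is moved more than 30 mm (distance of any of mallet, jar, die from where it was at the start of the episode above 0.03 m).
It also fails if it takes over 42 s, if anything falls off the work surface, if the arm or the gripper's body presses on something with over 40 N, if the wrist force passes 120 N, or if a joint passes its speed limit or range.

## Working session

There is one attempt and no reset: what is moved stays moved. The work goes in short steps, Python scripts to look and compute and a shell command to move; the robot and the scene stay as the last step left them, time stands still between calls to the robot, and variables do not carry over. Pictures are saved under pics/ and viewed, and the job is handed in when it is done.

```bash
mkdir -p pics; python3 - <<'E'
from plant import *
import cv2
s=get_state();print(s)
for n in ("scene","top","wrist"):
    c=capture(n); cv2.imwrite(f"pics/{n}0.png",c["image"][:,:,::-1])
    print(n,{k:v for k,v in c.items() if k!="image"})
E
```

```text
{'time_s': 0.0, 'joints': array([ 9.33395536e+01,  2.05918370e+01,  6.34154263e-01, -2.12019292e-02,
       -7.01344775e+01, -1.65093142e+01]), 'qd': array([ 0.01471595,  0.05553594, -0.09711067,  0.06540545,  0.034784  ,
        0.05473547]), 'joint_torque': array([ 6.34057469e-04, -5.82718027e+01,  2.93066901e+01,  6.99789271e+00,
        7.08003514e-03, -1.44859014e-04]), 'tcp_pos': array([0.15366978, 0.65678097, 0.22561763]), 'eef_rot': array([ 94.30774985,  89.90570847, -98.86923149]), 'contact_force': array([ 0.46712477, -0.63396251,  0.15232165]), 'moment': array([-0.04387648,  0.01223205,  0.02973508]), 'gripper_width': 0.08782830003460916}
scene {'fovy': 55.50517632001792, 'cx': 313.1455247083596, 'cy': 197.5214978176359, 'pose': array([[ 0.18002819, -0.67961447,  0.71113572,  1.40233959],
       [ 0.98350516,  0.13724924, -0.11781448, -0.1592144 ],
       [-0.01753441,  0.72061558,  0.69311307,  0.96330108],
       [ 0.        ,  0.        ,  0.        ,  1.        ]])}
top {'fovy': 50.995243812553916, 'cx': 328.41749086634906, 'cy': 206.52709448004498, 'pose': array([[ 0.01188547,  0.98781119, -0.1552024 ,  0.40771124],
       [-0.99992372,  0.01226287,  0.00147446, -0.02770999],
       [ 0.00335972,  0.15517304,  0.98788159,  1.2416888 ],
       [ 0.        ,  0.        ,  0.        ,  1.        ]])}
wrist {'fovy': 61.507307329498666, 'cx': 319.84056306164814, 'cy': 202.15721532673845, 'tool_from_camera': array([[-7.45637602e-04,  2.78110870e-01, -9.60548691e-01,
        -1.57439155e-01],
       [ 9.99999692e-01, -2.67326273e-05, -7.84001909e-04,
        -1.13751946e-03],
       [-2.43717443e-04, -9.60548980e-01, -2.78110764e-01,
        -7.46508763e-02],
       [ 0.00000000e+00,  0.00000000e+00,  0.00000000e+00,
         1.00000000e+00]])}
```

View pics/scene0.png

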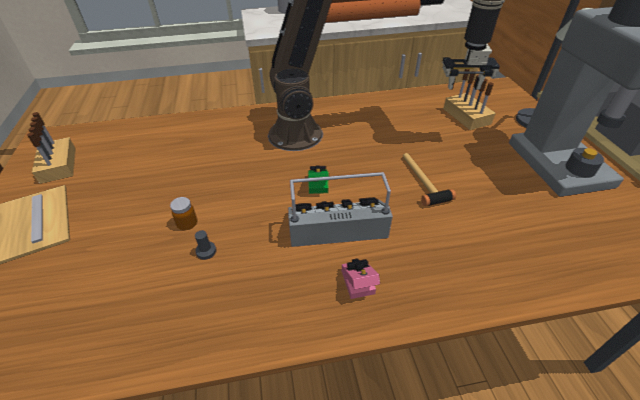

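View pics/top0.png

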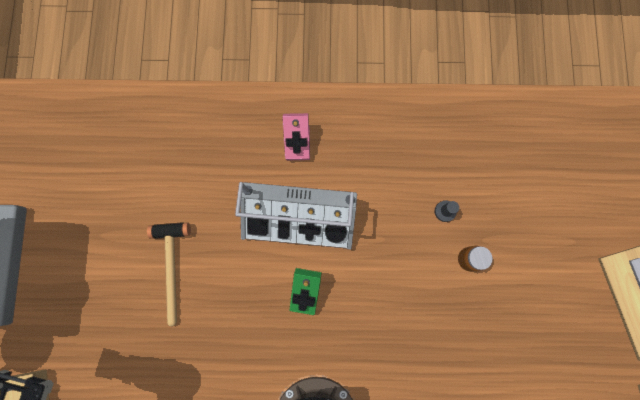

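View pics/wrist0.png

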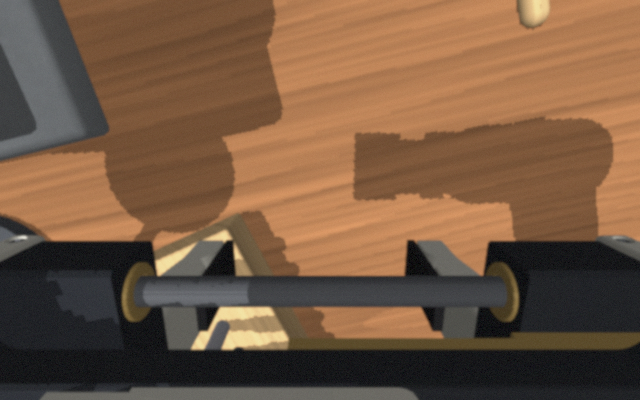

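The top view shows the desk at about (297,215), with four keys: square (257,226), bar (283,229), cross (310,231) and round (336,233). The pins sit above them in the picture. The pink (297,138) and green (305,295) cross modules are decoys. Next is a close crop to check this.

```bash
cat > h.py <<'E'
import numpy as np,cv2
def ray(c,uv,pose=None):
    P=c["pose"] if pose is None else pose
    H=c["image"].shape[0]; f=H/2/np.tan(np.radians(c["fovy"]/2))
    d=np.array([(uv[0]-c["cx"])/f,-(uv[1]-c["cy"])/f,-1.])
    return P[:3,3],P[:3,:3]@d
def onz(c,uv,z,pose=None):
    o,d=ray(c,uv,pose); return o+d*(z-o[2])/d[2]
def proj(c,p,pose=None):
    P=c["pose"] if pose is None else pose
    H=c["image"].shape[0]; f=H/2/np.tan(np.radians(c["fovy"]/2))
    q=P[:3,:3].T@(np.array(p)-P[:3,3]); return np.array([c["cx"]+f*q[0]/-q[2],c["cy"]-f*q[1]/-q[2]])
E
python3 - <<'E'
from plant import *
from h import *
c=capture("top"); im=c["image"]
x0,y0=225,175
cr=im[y0:260,x0:370]
cv2.imwrite("pics/topcrop.png",cv2.resize(cr[:,:,::-1],None,fx=5.5,fy=5.5,interpolation=cv2.INTER_CUBIC))
m=(cr.max(2)<45).astype(np.uint8)
n,l,st,ce=cv2.connectedComponentsWithStats(m)
for i in range(1,n):
    if st[i,4]>40:
        uv=(ce[i][0]+x0,ce[i][1]+y0); print(st[i],uv,onz(c,uv,.073))
hsv=cv2.cvtColor(cr,cv2.COLOR_RGB2HSV)
m=((hsv[:,:,0]>10)&(hsv[:,:,0]<30)&(hsv[:,:,1]>110)).astype(np.uint8)
n,l,st,ce=cv2.connectedComponentsWithStats(m)
for i in range(1,n):
    if 5<st[i,4]<200: print('pin',st[i],ce[i]+[x0,y0])
E
```

```text
[ 23  43  20  17 290] (np.float64(257.2206896551724), np.float64(226.08275862068965)) [0.53344336 0.16914928 0.073     ]
[ 54  46  10  17 159] (np.float64(283.39622641509436), np.float64(229.0566037735849)) [0.52598614 0.09567838 0.073     ]
[ 75  49  20  16 198] (np.float64(309.43939393939394), np.float64(230.35858585858585)) [0.52322353 0.02279705 0.073     ]
[101  51  20  16 264] (np.float64(335.3068181818182), np.float64(232.87878787878788)) [ 0.5170437  -0.04958503  0.073     ]
pin [31 30  3  4 11] [257.09090909 206.36363636]
pin [57 32  4  4 13] [283.61538462 208.61538462]
pin [84 35  4  4 12] [310.5 211.5]
pin [111  37   3   4  12] [337.  213.5]
```

View pics/topcrop.png

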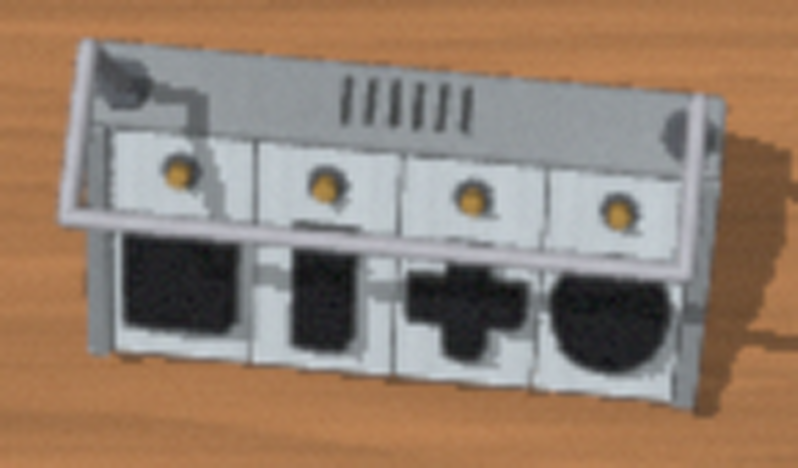

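```bash
cat >> h.py <<'E'
from scipy.spatial.transform import Rotation as Rn
def RT(s): return Rn.from_euler('xyz',s["eef_rot"],degrees=True).as_matrix()
E
python3 - <<'E'
from plant import *
from h import *
np.set_printoptions(precision=4,suppress=True)
c=capture("top")
x0,y0,k=225,175,5.5
ys=[.111,.037,-.037,-.111]
pins=[(257.09,206.36),(283.6,208.6),(310.5,211.5),(337,213.5)]
W=[onz(c,(u+.0,v+.0),.1008)[:2] for u,v in pins]; D=[(.0301,y) for y in ys]
W+= [onz(c,(x0+68/k,y0+216/k),.193)[:2],onz(c,(x0+688/k,y0+270/k),.193)[:2]]; D+=[(-.004,.142),(-.004,-.142)]
W=np.array(W);D=np.array(D)
wm,dm=W.mean(0),D.mean(0);U,S,V=np.linalg.svd((D-dm).T@(W-wm));R=V.T@U.T
t=wm-R@dm;print("yaw",np.degrees(np.arctan2(R[1,0],R[0,0])),"t",t);print((W-(D@R.T+t))*1000)
for n,y in zip("square bar cross round".split(),ys):
    p=R@[-.02,y]+t; print(n,p,proj(c,[*p,.073]))
s=get_state();print(RT(s)); print(s["time_s"])
c2=capture("scene");print("scene proj",[proj(c2,[*(R@[.0301,y]+t),.1008]) for y in ys],proj(c2,[*(R@[-.004,.142]+t),.193]),proj(c2,[*(R@[-.004,-.142]+t),.193]))
cv2.imwrite("pics/scrop.png",cv2.resize(c2["image"][160:260,260:410,::-1],None,fx=5,fy=5,interpolation=cv2.INTER_CUBIC))
E
```

```text
yaw -4.340637852561437 t [0.5452 0.0586]
[[ 1.3682 -0.0716]
 [ 1.6385  0.6004]
 [ 0.0957  0.2576]
 [ 1.0469  1.1633]
 [-2.1146 -0.3428]
 [-2.0347 -1.6069]]
square [0.5337 0.1708] [256.643  226.0001]
bar [0.5281 0.097 ] [282.9497 228.3141]
cross [0.5225 0.0232] [309.2905 230.6311]
round [ 0.5169 -0.0506] [335.6655 232.951 ]
[[-0.0001 -0.2278 -0.9737]
 [-0.0008 -0.9737  0.2278]
 [-1.      0.0008 -0.0001]]
0.25
scene proj [array([371.9615, 203.8672]), array([349.1481, 205.8713]), array([326.1569, 207.891 ]), array([302.9858, 209.9265])] [382.0732 174.282 ] [290.8503 181.8495]
```

View pics/scrop.png

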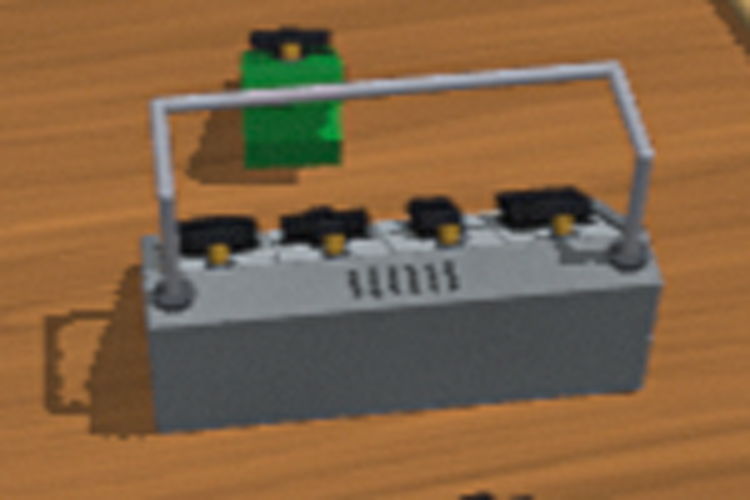

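The crop confirms the order from +y to -y: square, bar, cross, round. The green and pink modules stand apart from the desk. The scene view agrees to about 1 px: the square pin was predicted at (372,204) and seen at (372.6,204.8).

The moves only turn about the tool's x, so I'll have to get the tilt by reaching beyond the arm's limits. First I swing over to the desk.

```bash
python3 - <<'E'
import numpy as np
h=-60.9
for k in range(20):
    th=256.8-np.degrees(.14)*k; a=np.radians(h-th)
    print(k,round(.042*np.cos(a),3),round(-.042*np.sin(a),3))
E
```

```text
0 0.031 -0.028
1 0.027 -0.032
2 0.022 -0.036
3 0.017 -0.038
4 0.011 -0.04
5 0.006 -0.042
6 -0.0 -0.042
7 -0.006 -0.042
8 -0.012 -0.04
9 -0.017 -0.038
10 -0.023 -0.035
11 -0.027 -0.032
12 -0.031 -0.028
13 -0.035 -0.023
14 -0.038 -0.018
15 -0.04 -0.013
16 -0.041 -0.007
17 -0.042 -0.001
18 -0.042 0.005
19 -0.041 0.011
```

```bash
python3 -m creep '{"jaw":[1,1,1,1,1,1,1,1,1,1],"translation":[[-0.025,0.031,-0.028],[-0.025,0.027,-0.032],[-0.025,0.022,-0.036],[-0.025,0.017,-0.038],[-0.025,0.011,-0.04],[-0.025,0.006,-0.042],[-0.02,0,-0.042],[-0.02,-0.006,-0.042],[-0.02,-0.012,-0.04],[-0.02,-0.017,-0.038]],"roll":[0.14,0.14,0.14,0.14,0.14,0.14,0.14,0.14,0.14,0.14]}' 20
python3 -c "
from plant import *
s=get_state();print(s['joints'].round(2),s['tcp_pos'])"
```

```text
time_s: 1.3
tcp_pos: [0.3568, 0.2885, 0.4578]
eef_rot: [-22.4, 89.9, 63.9]
contact_force: [1.2, 0.7, -0.1]
gripper_width: 0.0131
[ 63.67  -4.36   0.24  -0.   -94.53 -67.36] [0.35677946 0.28846844 0.45777189]
```

```bash
python3 - <<'E'
from plant import *
from h import *
s=get_state();R=RT(s);t0=np.degrees(np.arctan2(R[1,1],R[0,1]));print(t0,R.round(3))
h=-58.4
for k in range(16):
    th=t0-np.degrees(.145)*min(k,11); a=np.radians((h if k<13 else -4.3)-th)
    print(k,round(.046*np.cos(a),3),round(-.046*np.sin(a),3))
E
```

```text
176.31042621077918 [[ 0.    -0.998  0.064]
 [ 0.001  0.064  0.998]
 [-1.    -0.     0.001]]
0 -0.027 -0.038
1 -0.032 -0.033
2 -0.036 -0.028
3 -0.04 -0.023
4 -0.043 -0.017
5 -0.045 -0.01
6 -0.046 -0.004
7 -0.046 0.003
8 -0.045 0.009
9 -0.043 0.016
10 -0.04 0.022
11 -0.037 0.027
12 -0.037 0.027
13 0.001 0.046
14 0.001 0.046
15 0.001 0.046
```

```bash
python3 -m creep '{"jaw":[1,1,1,1,1,1,1,1,1,1],"translation":[[-0.015,-0.027,-0.038],[-0.015,-0.032,-0.033],[-0.015,-0.036,-0.028],[-0.015,-0.04,-0.023],[-0.015,-0.043,-0.017],[-0.015,-0.045,-0.01],[-0.015,-0.046,-0.004],[-0.015,-0.046,0.003],[-0.015,-0.045,0.009],[-0.015,-0.043,0.016]],"roll":[0.145,0.145,0.145,0.145,0.145,0.145,0.145,0.145,0.145,0.145]}'
python3 -c "
from plant import *
s=get_state();print(s['joints'].round(2),s['tcp_pos'])"
```

```text
time_s: 2.3
tcp_pos: [0.6012, -0.1021, 0.6074]
eef_rot: [5.7, 90.0, 8.9]
contact_force: [1.5, 0.8, 1.1]
gripper_width: 0.0002
[   8.69   15.84   42.49   -0.   -116.6   -95.49] [ 0.60121998 -0.10213472  0.6074386 ]
```

```bash
python3 -m creep '{"jaw":[1,1,1,1,1,1,1,1,1,1],"translation":[[0,-0.037,0.027],[0,-0.04,0.02],[0,-0.04,0.02],[0,0,0.045],[0,0,0.045],[0,0,0.045],[0,0,0.045],[0,0,0.045],[0,0,0.045],[0,0,0.045]],"roll":[0.13,0,0,0,0,0,0,0,0,0]}'
python3 -c "
from plant import *
from h import *
s=get_state();print(s['joints'].round(2),s['tcp_pos'],RT(s).round(3))"
```

```text
time_s: 3.3
tcp_pos: [0.8574, -0.2068, 0.503]
eef_rot: [-19.0, 81.8, -22.9]
contact_force: [1.2, 0.0, 1.4]
gripper_width: 0.0008
[   0.4    42.58   71.64    3.47 -111.51  -92.8 ] [ 0.8574491  -0.20678554  0.50296369] [[ 0.131  0.071  0.989]
 [-0.055  0.996 -0.064]
 [-0.99  -0.046  0.134]]
```

The tilt does build up once joint 3 reaches its limit, so I keep pushing outward.

```bash
python3 -m creep '{"jaw":[1,1,1,1,1,1,1,1,1,1],"translation":[[-0.02,0,0.045],[-0.02,0,0.045],[-0.02,0,0.045],[-0.02,0,0.045],[-0.02,0,0.045],[-0.02,0,0.045],[-0.02,0,0.045],[-0.02,0,0.045],[-0.02,0,0.045],[-0.02,0,0.045]],"roll":[0,0,0,0,0,0,0,0,0,0]}'
python3 -c "
from plant import *
from h import *
s=get_state();print(s['joints'].round(2),s['tcp_pos'],RT(s).round(3))"
```

```text
time_s: 4.3
tcp_pos: [0.962, -0.1586, 0.587]
eef_rot: [-15.6, 61.7, -19.3]
contact_force: [-0.9, -0.1, -0.2]
gripper_width: 0.0004
[  6.44  41.26  71.66  11.93 -94.41 -96.5 ] [ 0.9619945  -0.15857111  0.58702141] [[ 0.448  0.095  0.889]
 [-0.157  0.987 -0.027]
 [-0.88  -0.127  0.457]]
```

```bash
cat > go.py <<'E'
import sys
from plant import *
from h import *
np.set_printoptions(precision=4,suppress=True)
s=get_state();R=RT(s)
# desk
a=np.radians(-4.34);RD=np.array([[np.cos(a),-np.sin(a),0],[np.sin(a),np.cos(a),0],[0,0,1]]);tD=np.array([.5452,.0586,0])
def desk(p): return RD.T@(np.array(p)-tD)
K={n:RD@np.array([-.02,y,.073])+tD for n,y in dict(square=.111,bar=.037,cross=-.037,round=-.111).items()}
def delta(p): return R.T@(np.array(p)-s["tcp_pos"])
if __name__=="__main__":
    print("t",s["time_s"],"tcp",s["tcp_pos"],"desk",desk(s["tcp_pos"]),"j",s["joints"].round(1),"F",s["contact_force"].round(1));print("x axis in desk",RD.T@R[:,0],"y",RD.T@R[:,1])
    if len(sys.argv)>1:
        p=eval(sys.argv[1]); d=delta(p); print("target",p,"delta tool",d,"len",np.linalg.norm(d))
E
python3 go.py '[.45,-.03,.30]'
```

```text
t 4.3 tcp [ 0.962  -0.1586  0.587 ] desk [ 0.432 -0.185  0.587] j [  6.4  41.3  71.7  11.9 -94.4 -96.5] F [-0.9 -0.1 -0.2]
x axis in desk [ 0.4584 -0.1224 -0.8803] y [ 0.0204  0.9917 -0.1273]
target [0.45, -0.03, 0.3] delta tool [ 0.0032  0.1146 -0.5898] len 0.6008745148184612
```

```bash
python3 -m creep '{"jaw":[1,1,1,1,1,1,1,1,1,1],"translation":[[0,0.009,-0.045],[0,0.009,-0.045],[0,0.009,-0.045],[0,0.009,-0.045],[0,0.009,-0.045],[0,0.009,-0.045],[0,0.009,-0.045],[0,0.009,-0.045],[0,0.009,-0.045],[0,0.009,-0.045]],"roll":[0,0,0,0,0,0,0,0,0,0]}'
python3 go.py '[.45,-.03,.30]'
```

```text
time_s: 5.3
tcp_pos: [0.6084, -0.0655, 0.3943]
eef_rot: [-15.5, 61.7, -19.3]
contact_force: [0.6, 0.3, 0.9]
gripper_width: 0.0004
t 5.3 tcp [ 0.6084 -0.0655  0.3943] desk [ 0.0724 -0.119   0.3943] j [  22.8   -5.9  -23.9   23.6  -52.7 -127.8] F [0.6 0.3 0.9]
x axis in desk [ 0.4584 -0.1227 -0.8802] y [ 0.0214  0.9917 -0.1271]
target [0.45, -0.03, 0.3] delta tool [ 0.0065  0.0318 -0.1849] len 0.18775614003229235
```

```bash
python3 -m creep '{"jaw":[1,1,1,1,1,1,1,1,1,1],"translation":[[0.002,0.008,-0.046],[0.002,0.008,-0.046],[0.002,0.008,-0.046],[0.002,0.008,-0.046],[0,0,0],[0,0,0],[0,0,0],[0,0,0],[0,0,0],[0,0,0]],"roll":[0,0,0,0,0,0,0,0,0,0]}'
python3 go.py 'K["round"]-.1*R[:,0]'
python3 - <<'E'
from plant import *
import cv2
for n in ("scene","wrist"):
    c=capture(n); cv2.imwrite(f"pics/{n}1.png",c["image"][:,:,::-1])
E
```

```text
time_s: 6.3
tcp_pos: [0.4532, -0.0307, 0.2993]
eef_rot: [-15.8, 61.8, -19.7]
contact_force: [0.6, -0.1, 0.0]
gripper_width: 0.0002
t 6.3 tcp [ 0.4532 -0.0307  0.2993] desk [-0.085  -0.096   0.2993] j [  40.8  -21.7  -49.1   31.3  -52.2 -151.9] F [ 0.6 -0.1  0. ]
x axis in desk [ 0.4554 -0.1248 -0.8815] y [ 0.0231  0.9914 -0.1284]
target [ 0.4724 -0.0347  0.1612] delta tool [ 0.131   0.0157 -0.0456] len 0.13956421971259686
```

View pics/scene1.png

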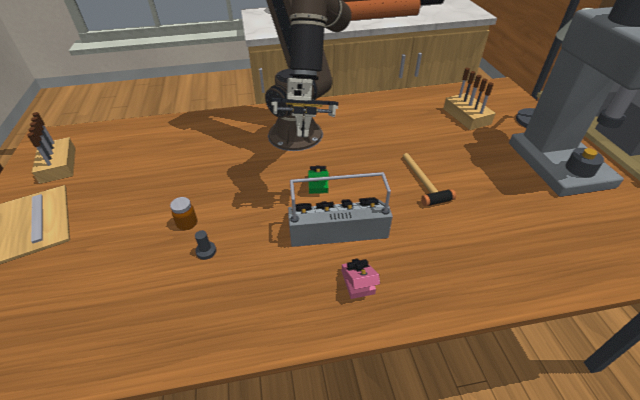

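View pics/wrist1.png

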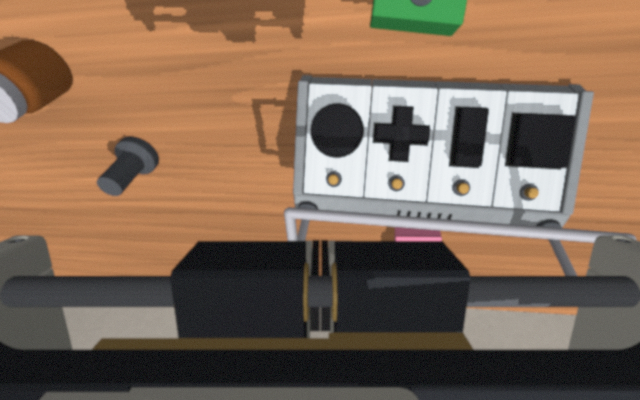

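The wrist view shows all four keys without the rail in the way: round (336,131), cross (401,132), bar (469,137), square (541,140). I'll cross-check their positions.

```bash
python3 - <<'E'
from go import *
c=capture("wrist"); im=c["image"]
T=np.eye(4);T[:3,:3]=R;T[:3,3]=s["tcp_pos"];P=T@c["tool_from_camera"]
cr=im[95:175,300:590]; m=(cr.max(2)<45).astype(np.uint8)
n,l,st,ce=cv2.connectedComponentsWithStats(m)
for i in range(1,n):
    if st[i,4]>300:
        uv=ce[i]+[300,95]; w=onz(c,uv,.073,P); print(uv,st[i],w,desk(w))
for k in K: print(k,K[k],proj(c,K[k],P))
print(s["tcp_pos"])
E
```

```text
[335.9675 130.394 ] [  12   10   51   51 1660] [ 0.5139 -0.0466  0.073 ] [-0.0233 -0.1073  0.073 ]
[400.5831 133.4736] [  74   12   54   53 1252] [0.5192 0.0248 0.073 ] [-0.0234 -0.0357  0.073 ]
[467.9911 136.5406] [ 151   13   36   58 1676] [0.5243 0.0962 0.073 ] [-0.0237  0.0359  0.073 ]
[539.7478 140.3089] [ 207   19   68   54 3124] [0.5301 0.169  0.073 ] [-0.0234  0.1089  0.073 ]
square [0.5337 0.1708 0.073 ] [540.4551 143.1328]
bar [0.5281 0.097  0.073 ] [468.1214 139.5238]
cross [0.5225 0.0232 0.073 ] [398.9218 136.0711]
round [ 0.5169 -0.0506  0.073 ] [332.6568 132.7649]
[ 0.453  -0.0306  0.2992]
```

```bash
python3 -m creep '{"jaw":[1,1,1,1,1,1,1,1,1,1],"translation":[[0.033,0.004,-0.0115],[0.033,0.004,-0.0115],[0.033,0.004,-0.0115],[0.033,0.004,-0.0115],[0.023,0,0],[0.023,0,0],[0.023,0,0],[0,0,0],[0,0,0],[0,0,0]],"roll":[0,0,0,0,0,0,0,0,0,0]}'
python3 go.py 'K["round"]'
```

```text
time_s: 7.45
tcp_pos: [0.5254, -0.0437, 0.1438]
eef_rot: [-16.4, 66.0, -20.3]
contact_force: [0.1, 0.5, -0.2]
gripper_width: 0.0007
t 7.45 tcp [ 0.5254 -0.0437  0.1438] desk [-0.012  -0.1035  0.1438] j [  21.1   -1.2  -58.2   48.   -21.2 -158.5] F [ 0.1  0.5 -0.2]
x axis in desk [ 0.3909 -0.112  -0.9136] y [ 0.0159  0.9932 -0.115 ]
target [ 0.5169 -0.0506  0.073 ] delta tool [ 0.0624  0.0005 -0.0352] len 0.07168252157789252
```

```bash
cat > kin.py <<'E'
import numpy as np
from scipy.optimize import least_squares
from scipy.spatial.transform import Rotation as Rn
data=[([93.34,20.59,.634,-.02,-70.13,-16.51],[.15367,.65678,.22562],[94.3077,89.9057,-98.869]),
([63.67,-4.36,.24,0,-94.53,-67.36],[.35678,.28847,.45777],[-22.4,89.9,63.9]),
([8.69,15.84,42.49,0,-116.6,-95.49],[.60122,-.10213,.60744],[5.7,90,8.9]),
([.4,42.58,71.64,3.47,-111.51,-92.8],[.85745,-.20679,.50296],[-19,81.8,-22.9]),
([6.44,41.26,71.66,11.93,-94.41,-96.5],[.962,-.15857,.58702],[-15.6,61.7,-19.3]),
([22.8,-5.9,-23.9,23.6,-52.7,-127.8],[.6084,-.0655,.3943],[-15.5,61.7,-19.3]),
([40.8,-21.7,-49.1,31.3,-52.2,-151.9],[.4532,-.0307,.2993],[-15.8,61.8,-19.7]),
([21.1,-1.2,-58.2,48,-21.2,-158.5],[.5254,-.0437,.1438],[-16.4,66,-20.3])]
def fk(q,P):
    r0,z0,d,L2,a,L3,Lt=P; q=np.radians(q)
    R1=Rn.from_euler('z',q[0]); R2=R1*Rn.from_euler('y',q[1]); R3=R2*Rn.from_euler('y',-q[2])
    p=np.array([0,0,z0])+R1.apply([r0,-d,0])+R2.apply([0,0,L2])+R3.apply([L3,0,a])
    R5=R3*Rn.from_euler('x',q[3])*Rn.from_euler('y',-q[4])
    return p+R5.apply([Lt,0,0]),R5,q[5]
def wr(P):
    e=[]
    for q,p,_ in data: e+=list(fk(q,P)[0]-p)
    return np.array(e)
if __name__=="__main__":
    S=least_squares(wr,[0,.15,.19,.6,0,.46,.33]);print(S.x.round(4));print((wr(S.x).reshape(-1,3)*1000).round(1))
    for q,p,e in data:
        R=Rn.from_euler('xyz',e,degrees=True).as_matrix(); print(fk(q,S.x)[1].apply([1,0,0]).round(3),R[:,0].round(3))
    np.save("P.npy",S.x)
    # j6 offset
    q,p,e=data[0]; Rm=fk(q,S.x)[1]
    for q,p,e in data[:1]+data[4:]:
        rel=fk(q,S.x)[1].inv()*Rn.from_euler('xyz',e,degrees=True); print(q[5],rel.as_euler('xyz',degrees=True).round(1))
E
python3 kin.py
```

```text
[ 0.1472 -0.0561  0.2542  0.5767  0.0604  0.3754  0.1069]
[[ 58.   80.1  80. ]
 [ 80.7  22.5  44.7]
 [ 43.2 -56.5   6.8]
 [ -5.6 -35.5  -5. ]
 [-75.1  25.  -61.6]
 [-61.1  56.7 -29.3]
 [-73.6  80.6 -32.8]
 [-49.8 -14.4  -2.8]]
[ 0.    -0.001 -1.   ] [-0.    -0.002 -1.   ]
[ 0.001  0.001 -1.   ] [ 0.001  0.002 -1.   ]
[ 0.001  0.    -1.   ] [ 0.  0. -1.]
[ 0.13   0.057 -0.99 ] [ 0.131 -0.056 -0.99 ]
[ 0.402  0.253 -0.88 ] [ 0.447 -0.157 -0.88 ]
[ 0.2    0.43  -0.881] [ 0.447 -0.157 -0.88 ]
[-0.092  0.463 -0.881] [ 0.445 -0.159 -0.881]
[ 0.188  0.36  -0.914] [ 0.381 -0.141 -0.914]
-16.51 [-73.5   0.    0. ]
-96.5 [  8.2   0.4 -23.8]
-127.8 [ 11.1  -8.9 -36.2]
-151.9 [ 27.6 -15.1 -46.7]
-158.5 [-19.1 -21.9 -22.8]
```

```bash
sed -i "s/from_euler('x',q\[3\])/from_euler('x',-q[3])/" kin.py; python3 kin.py
```

```text
[0.0845 0.222  0.1781 0.5685 0.0429 0.394  0.3765]
[[-15.   21.4  57.9]
 [ -6.   18.9  28.9]
 [ -7.9  12.7   0. ]
 [-14.1  13.4  -6.2]
 [ -0.8   9.8 -32.7]
 [ 10.7   2.5 -19.3]
 [ 15.3  -4.3 -24.2]
 [-16.2 -59.2  -4.5]]
[-0.    -0.002 -1.   ] [-0.    -0.002 -1.   ]
[ 0.001  0.001 -1.   ] [ 0.001  0.002 -1.   ]
[ 0.001  0.    -1.   ] [ 0.  0. -1.]
[ 0.131 -0.055 -0.99 ] [ 0.131 -0.056 -0.99 ]
[ 0.448 -0.157 -0.88 ] [ 0.447 -0.157 -0.88 ]
[ 0.447 -0.158 -0.881] [ 0.447 -0.157 -0.88 ]
[ 0.445 -0.158 -0.881] [ 0.445 -0.159 -0.881]
[ 0.381 -0.141 -0.914] [ 0.381 -0.141 -0.914]
-16.51 [-73.5   0.    0. ]
-96.5 [6.5 0.  0. ]
-127.8 [37.8 -0.   0. ]
-151.9 [61.9  0.1 -0. ]
-158.5 [68.5 -0.  -0. ]
```

```bash
python3 - <<'E'
t=open('kin.py').read()
t=t.replace("r0,z0,d,L2,a,L3,Lt=P","r0,z0,d,L2,a,L3,Lt,w,v=P").replace("R5.apply([Lt,0,0])","R5.apply([Lt,-w,v])").replace(".46,.33]",".46,.33,.1,0]")
open('kin.py','w').write(t)
E
python3 kin.py | head -9
```

```text
[-2.000e-04  1.990e-01  3.000e-04  6.017e-01 -0.000e+00  4.635e-01
  3.783e-01  1.914e-01  2.000e-04]
[[-0.  -0.   0.1]
 [-0.  -0.   0. ]
 [-0.  -0.  -0. ]
 [ 0.1  0.  -0.1]
 [ 0.1 -0.2  0. ]
 [-0.  -0.1 -0.2]
 [-0.1  0.2  0.3]
```

```bash
cat > ik.py <<'E'
from kin import *
P=np.load("P.npy")
lo=np.array([-176.03,-82.01,-58.28,-173.87,-174.79]);hi=np.array([176.03,121.73,71.71,95.51,-.11])
def ik5(p,x,q0,free=False):
    def f(q):
        t,R5,_=fk([*q,0],P); return np.r_[(t-p)*10,R5.apply([1,0,0])-x]
    S=least_squares(f,np.clip(q0,lo+.05,hi-.05),bounds=(lo,hi),x_scale=50.); return S.x,np.abs(S.fun).max()
E
cat > t.py <<'E'
from ik import *
from go import K,RD
q0s=[[21,-1,-58,48,-21],[30,0,-40,30,-40],[10,0,-40,60,-40],[40,-10,-50,-40,-60],[0,0,-40,90,-60],[-20,0,-40,-90,-60]]
for n in ("round","bar","square"):
  for tau in (18,22,26,30):
    row=[]
    for lam in (-25,-15,-7,0,7,15,25):
      x=np.array([np.sin(np.radians(tau)),np.tan(np.radians(lam))*np.cos(np.radians(tau)),-np.cos(np.radians(tau))]);x/=np.linalg.norm(x);x=RD@x
      ok='.'
      best=min((ik5(K[n],x,q0) for q0 in q0s),key=lambda r:r[1])
      row.append(f"{best[0][2]:.0f}" if best[1]<1e-3 else '.')
    print(n,tau,row)
E
python3 t.py
```

```text
round 18 ['.', '.', '.', '-57', '-45', '-34', '-26']
round 22 ['.', '.', '.', '.', '-53', '-37', '-28']
round 26 ['.', '.', '.', '.', '.', '-39', '-29']
round 30 ['.', '.', '.', '.', '.', '-41', '-31']
bar 18 ['-50', '-54', '-56', '-57', '-54', '-42', '-31']
bar 22 ['-54', '.', '.', '.', '.', '-56', '-33']
bar 26 ['-58', '.', '.', '.', '.', '.', '-35']
bar 30 ['.', '.', '.', '.', '.', '.', '-37']
square 18 ['-43', '-47', '-51', '-54', '-55', '-46', '-32']
square 22 ['-47', '-53', '-57', '.', '.', '.', '-36']
square 26 ['-51', '-57', '.', '.', '.', '.', '-40']
square 30 ['-55', '.', '.', '.', '.', '.', '.']
```

```bash
cat > sim.py <<'E'
from ik import *
LO=np.r_[lo,-173.66];HI=np.r_[hi,173.66]
def full(q):
    p,R5,q6=fk(q,P); return p,R5*Rn.from_euler('x',-np.pi/2-q6)
def run(q,rows,w):
    """rows: (trans, roll); returns final q"""
    q=np.array(q,float)
    for t,r in rows:
        p,R=full(q); tp=p+R.apply(t); tR=R*Rn.from_euler('x',r)
        def f(z):
            a,B=full(z); return np.r_[a-tp,w*(tR.inv()*B).as_rotvec()]
        q=least_squares(f,np.clip(q,LO+.01,HI-.01),bounds=(LO,HI),x_scale=30.).x
    return q
def show(q):
    p,R=full(q); print(q.round(1),p.round(3),"x",R.apply([1,0,0]).round(3),"y",R.apply([0,1,0]).round(3))
E
cat > t2.py <<'E'
from sim import *
c3=[([0,-.037,.027],.13),([0,-.04,.02],0),([0,-.04,.02],0)]+[([0,0,.045],0)]*7
c4=[([-.02,0,.045],0)]*10
for w in (.05,.1,.2,.3,.5,1):
    print(w); q=run([8.69,15.84,42.49,0,-116.6,-95.49],c3,w);show(q);q=run([.4,42.58,71.64,3.47,-111.51,-92.8],c4,w);show(q)
print("real"); show(np.array([.4,42.58,71.64,3.47,-111.51,-92.8]));show(np.array([6.44,41.26,71.66,11.93,-94.41,-96.5]))
E
python3 t2.py
```

```text
0.05
[  3.1  38.2  71.7  15.9 -87.1 -92.7] [ 0.96  -0.236  0.68 ] x [ 0.588 -0.243 -0.772] y [ 0.137  0.97  -0.201]
[   9.4   38.6   71.7   32.1  -55.2 -102.7] [ 1.072 -0.155  0.905] x [ 0.918 -0.291 -0.271] y [ 0.226  0.943 -0.246]
0.1
[  2.9  38.4  71.7  15.  -89.  -92.6] [ 0.953 -0.234  0.666] x [ 0.558 -0.23  -0.797] y [ 0.13   0.973 -0.19 ]
[   9.4   38.4   71.7   30.6  -57.8 -101.9] [ 1.067 -0.156  0.887] x [ 0.904 -0.288 -0.316] y [ 0.216  0.946 -0.242]
0.2
[  2.3  39.1  71.7  12.  -95.1 -92.4] [ 0.928 -0.229  0.621] x [ 0.457 -0.189 -0.869] y [ 0.11   0.982 -0.156]
[  9.3  38.2  71.7  26.3 -66.  -99.8] [ 1.05  -0.158  0.826] x [ 0.846 -0.273 -0.458] y [ 0.185  0.956 -0.226]
0.3
[   1.6   40.1   71.7    8.9 -101.4  -92.4] [ 0.902 -0.222  0.576] x [ 0.344 -0.142 -0.928] y [ 0.094  0.989 -0.117]
[  8.7  38.5  71.7  21.6 -75.3 -98.2] [ 1.026 -0.16   0.751] x [ 0.751 -0.246 -0.613] y [ 0.152  0.968 -0.202]
0.5
[   0.5   41.8   71.7    4.7 -109.3  -92.8] [ 0.866 -0.213  0.522] x [ 0.183 -0.076 -0.98 ] y [ 0.08   0.995 -0.062]
[  7.1  40.3  71.7  14.3 -89.6 -96.7] [ 0.98  -0.159  0.629] x [ 0.538 -0.182 -0.823] y [ 0.107  0.983 -0.148]
1
[  -0.4   43.3   71.7    1.4 -115.2  -93.3] [ 0.838 -0.205  0.484] x [ 0.055 -0.023 -0.998] y [ 0.075  0.997 -0.018]
[   5.1   43.4   71.7    7.3 -102.9  -96.3] [ 0.927 -0.155  0.515] x [ 0.272 -0.1   -0.957] y [ 0.078  0.994 -0.082]
real
[   0.4   42.6   71.6    3.5 -111.5  -92.8] [ 0.858 -0.207  0.503] x [ 0.131 -0.055 -0.99 ] y [ 0.071  0.996 -0.046]
[  6.4  41.3  71.7  11.9 -94.4 -96.5] [ 0.962 -0.159  0.587] x [ 0.448 -0.157 -0.88 ] y [ 0.095  0.987 -0.127]
```

```bash
cat > t3.py <<'E'
from sim import *
from go import RD,s
import sys
W=.63
# check fold call
q=run([40.8,-21.7,-49.1,31.3,-52.2,-151.9],[([.033,.004,-.0115],0)]*4+[([.023,0,0],0)]*3,W);print("fold");show(q)
def mv(q,vw,n,step=.045):
    """n rows along world dir vw (fixed tool-frame vector recomputed per row)"""
    for _ in range(n):
        p,R=full(q); q=run(q,[(R.inv().apply(np.array(vw)*step),0)],W)
    return q
def tl(q):
    x=RD.T@full(q)[1].apply([1,0,0]); return np.degrees(np.arctan2(x[0],-x[2])).round(1),np.degrees(np.arctan2(x[1],-x[2])).round(1)
q0=s["joints"]; show(q0); print(tl(q0))
q=run(q0,[([-.045,0,0],0)]*3,W)
show(q)
q=mv(q,[.1,.3,.95],7);show(q)
np.save("qa.npy",q)
for H in (30,45,60,75,90):
  for el in (0,25):
    h,e=np.radians(H),np.radians(el)
    z=q.copy()
    for k in range(3):
        z=mv(z,[np.cos(h)*np.cos(e),np.sin(h)*np.cos(e),np.sin(e)],6); print(H,el,6*(k+1),tl(z),full(z)[0].round(2),z.round(0))
E
python3 t3.py
```

```text
fold
[  20.7   -1.1  -58.3   49.   -21.  -159.1] [ 0.527 -0.044  0.144] x [ 0.385 -0.143 -0.912] y [ 0.092  0.989 -0.116]
[  21.1   -1.2  -58.2   48.   -21.2 -158.5] [ 0.525 -0.044  0.144] x [ 0.381 -0.141 -0.914] y [ 0.091  0.989 -0.115]
(np.float64(23.2), np.float64(-7.0))
[  36.1  -15.2  -46.6   27.1  -48.1 -146.4] [ 0.474 -0.025  0.267] x [ 0.381 -0.141 -0.914] y [ 0.091  0.989 -0.115]
[  46.6  -11.1   -4.7   22.   -86.7 -139.9] [0.505 0.07  0.566] x [ 0.381 -0.141 -0.914] y [ 0.091  0.989 -0.115]
30 0 6 (np.float64(23.2), np.float64(-7.0)) [0.74 0.2  0.57] [  40.   17.   26.   21.  -86. -132.]
30 0 12 (np.float64(26.2), np.float64(-6.1)) [0.93 0.32 0.53] [  38.   47.   72.   22.  -98. -125.]
30 0 18 (np.float64(34.7), np.float64(-2.9)) [1.04 0.4  0.44] [  38.   55.   72.   25.  -82. -129.]
30 25 6 (np.float64(23.2), np.float64(-7.0)) [0.72 0.19 0.68] [  40.   20.   46.   21. -102. -127.]
30 25 12 (np.float64(30.6), np.float64(-5.5)) [0.84 0.27 0.68] [  40.   37.   72.   25. -103. -123.]
30 25 18 (np.float64(40.3), np.float64(-2.4)) [0.93 0.34 0.66] [  41.   42.   72.   29.  -90.
[... 1708 characters left out ...]

75 25 18 (np.float64(34.8), np.float64(1.3)) [0.58 0.63 0.69] [  72.   40.   72.   35. -108. -149.]
90 0 6 (np.float64(23.2), np.float64(-7.0)) [0.51 0.34 0.57] [  67.    5.    9.   24.  -93. -159.]
90 0 12 (np.float64(23.2), np.float64(-7.0)) [0.51 0.61 0.57] [  75.   31.   45.   25. -105. -162.]
90 0 18 (np.float64(26.6), np.float64(-2.4)) [0.47 0.8  0.5 ] [  81.   50.   72.   28. -109. -164.]
90 25 6 (np.float64(23.2), np.float64(-7.0)) [0.51 0.31 0.68] [  65.    7.   27.   25. -106. -152.]
90 25 12 (np.float64(25.9), np.float64(-5.2)) [0.48 0.52 0.73] [  75.   33.   72.   32. -124. -149.]
90 25 18 (np.float64(32.3), np.float64(1.0)) [0.43 0.66 0.71] [  83.   38.   72.   36. -116. -157.]
```

```bash
nproc; cat > t4.py <<'E'
from sim import *
from go import RD,s
from multiprocessing import Pool
W=.63
def mvs(q,vw,n,step=.045):
    zmin=9
    for _ in range(n):
        p,R=full(q); q=run(q,[(R.inv().apply(np.array(vw)*step),0)],W); zmin=min(zmin,full(q)[0][2])
    return q,zmin
def tl(q):
    x=RD.T@full(q)[1].apply([1,0,0]); return np.degrees(np.arctan2(x[0],-x[2])).round(1),np.degrees(np.arctan2(x[1],-x[2])).round(1)
def job(seed):
    r=np.random.default_rng(seed); q=run(s["joints"],[([-.045,0,0],0)]*3,W); out=[]
    segs=[]; zm=9
    for k in range(3):
        v=r.normal(size=3);v/=np.linalg.norm(v);v=v.round(2); q,z=mvs(q,v,8);zm=min(zm,z);segs.append(v.tolist())
        out.append((tl(q),full(q)[0].round(2).tolist(),zm,list(segs),q.round(0).tolist()))
    return out
if __name__=="__main__":
    with Pool() as p: O=sum(p.map(job,range(240)),[])
    O=[o for o in O if o[2]>.24]
    O.sort(key=lambda o:abs(o[0][0]-24)/2*(1 if o[0][0]<24 else .5)+max(0,18-o[0][1]))
    for o in O[:14]: print(o)
E
time OMP_NUM_THREADS=1 python3 t4.py
```

```text
4
((np.float64(22.4), np.float64(-0.9)), [0.02, -0.15, 0.61], np.float64(0.27706239791501724), [[-0.82, -0.53, 0.22], [-0.48, 0.48, 0.74]], [-48.0, -36.0, 7.0, -16.0, -115.0, -54.0])
((np.float64(22.4), np.float64(-0.9)), [-0.26, 0.04, 0.5], np.float64(0.27706239791501724), [[-0.82, -0.53, 0.22], [-0.48, 0.48, 0.74], [-0.77, 0.55, -0.32]], [-35.0, -68.0, 4.0, -17.0, -141.0, -73.0])
((np.float64(20.8), np.float64(-1.1)), [0.62, -0.24, 0.66], np.float64(0.28381239791494633), [[-0.92, -0.14, 0.37], [0.6, -0.67, 0.43], [0.85, 0.24, 0.48]], [158.0, -59.0, 12.0, 96.0, -175.0, -155.0])
((np.float64(29.7), np.float64(-1.9)), [0.81, 0.66, 0.44], np.float64(0.29866238733608413), [[-0.13, 0.7, 0.7], [0.8, 0.6, -0.09], [0.5, 0.86, 0.09]], [59.0, 55.0, 72.0, 27.0, -93.0, -146.0])
((np.float64(29.6), np.float64(-3.1)), [0.25, -0.17, 0.96], np.float64(0.3022623979147342), [[-0.61, -0.12, 0.78], [0.78, -0.23, 0.58], [-0.47, 0.04, 0.88]], [109.0, -10.0, 62.0, 85.0, -154.0, -118.0])
((np.float64(18.5), np.float64(-2.1)), [0.24, -0.16, 0.52], np.float64(0.28426239791467484), [[-0.36, -0.85, 0.38], [-0.
[... 950 characters left out ...]
48, -0.86, -0.15]], [75.0, -72.0, -11.0, 41.0, -143.0, -134.0])
((np.float64(25.2), np.float64(-5.5)), [0.28, 0.48, 0.8], np.float64(0.27436239820263564), [[0.13, 0.98, 0.16], [0.18, 0.25, 0.95], [-0.81, 0.27, 0.53]], [93.0, 27.0, 72.0, 37.0, -137.0, -159.0])
((np.float64(24.3), np.float64(-6.5)), [0.72, 0.4, 0.66], np.float64(0.30766239791467404), [[-0.01, -0.44, 0.9], [0.58, 0.78, -0.25], [0.15, 0.86, 0.5]], [52.0, 37.0, 72.0, 26.0, -113.0, -133.0])
((np.float64(18.7), np.float64(-4.1)), [0.29, -0.11, 0.64], np.float64(0.29371239791468573), [[-0.76, -0.26, 0.59], [-0.6, -0.61, 0.52], [0.56, 0.83, -0.08]], [57.0, -34.0, -2.0, 20.0, -114.0, -141.0])
real	0m42.602s
user	2m38.470s
sys	0m0.392s
```

```bash
cat > t5.py <<'E'
from t4 import *
from go import K,RD,tD
rail=np.array([-.004,0,.193])
def clear(q):
    p,R=full(q); p=RD.T@(p-tD); x=RD.T@R.apply([1,0,0]); z=RD.T@R.apply([0,0,1])
    # rail line point at same y as body: in tool (x,z) coordinates, at perp plane
    # solve rail point (y free) with tool-y coordinate 0
    y=RD.T@R.apply([0,1,0]); d=rail-p; d[1]=-(d[0]*y[0]+d[2]*y[2])/y[1]
    return (d@x*1000).round(0),(d@z*1000).round(0)
def reach(q,tgt,n,step=.04):
    for _ in range(n):
        p,R=full(q); d=tgt-p; L=np.linalg.norm(d)
        if L<5e-4: break
        q=run(q,[(R.inv().apply(d*min(1,step/L)),0)],W)
    return q
if __name__=="__main__":
    q0=run(s["joints"],[([-.045,0,0],0)]*2,W)
    for u in (0,.008):
      for name in ("round","bar","square"):
        k=K[name]+RD@np.array([.819*u,0,.574*u])
        x=full(q0)[1].apply([1,0,0]); q=reach(q0,k-.12*x,20);a=tl(q); 
        for back in (.1,.08,.06,.04,.02,0): 
            q=reach(q,k-back*full(q)[1].apply([1,0,0]),20); 
        print(u,name,a,tl(q),(full(q)[0]-k).round(4),clear(q),q.round(1))
E
OMP_NUM_THREADS=1 python3 t5.py
```

```text
0 round (np.float64(23.2), np.float64(-7.0)) (np.float64(16.8), np.float64(-5.2)) [ 0.0002 -0.      0.0003] (np.float64(-111.0), np.float64(50.0)) [  18.1    6.6  -58.3   44.6  -15.7 -154.2]
0 bar (np.float64(23.2), np.float64(-7.0)) (np.float64(18.0), np.float64(-5.5)) [ 0.0001 -0.      0.0003] (np.float64(-110.0), np.float64(52.0)) [  35.3    9.1  -56.4   49.3  -20.6 -173.7]
0 square (np.float64(21.5), np.float64(-6.4)) (np.float64(17.4), np.float64(-5.5)) [ 0.0001 -0.      0.0003] (np.float64(-110.0), np.float64(51.0)) [  44.3   12.3  -50.5   41.5  -25.4 -173.7]
0.008 round (np.float64(23.2), np.float64(-7.0)) (np.float64(17.5), np.float64(-5.5)) [ 0.0002 -0.      0.0003] (np.float64(-108.0), np.float64(44.0)) [  17.4    6.5  -58.3   46.8  -15.5 -155.6]
0.008 bar (np.float64(23.2), np.float64(-7.0)) (np.float64(18.5), np.float64(-5.7)) [ 0.0001 -0.      0.0003] (np.float64(-107.0), np.float64(45.0)) [  35.     9.1  -55.8   49.6  -21.  -173.7]
0.008 square (np.float64(21.9), np.float64(-6.6)) (np.float64(17.9), np.float64(-5.6)) [ 0.0001 -0.      0.0003] (np.float64(-107.0), np.float64(44.0)) [  43.9   12.3  -50.    41.9  -25.7 -173.7]
```

```bash
cat > t6.py <<'E'
from t5 import *
nD=np.array([-.5736,0,.8192])
def clr(q):
    p,R=full(q); p=RD.T@(p-tD); Rd=RD.T@R.as_matrix(); m=9
    for yy in np.linspace(-.142,.142,60):
        d=Rd.T@(np.array([-.004,yy,.193])-p)
        if abs(d[1])<.1 and d[0]<-.06: m=min(m,d[2])
    return round((m-.044)*1000,1)
def depth(q,name):
    p,R=full(q); k=K[name]; best=None
    for a in (-.021,.021):
        for b in (-.0095,.0095):
            c=RD.T@(p+R.apply([0,a,b])-k); dd=-(c@nD)*1000
            if best is None or dd>best[0]: best=(dd.round(1),(c[1]*1000).round(0),(c@[.8192,0,.5736]*1000).round(0))
    return best
def rep(q,name): print(name,"tau,lam",tl(q),"railclr",clr(q),"depth,y,u of low corner",depth(q,name),full(q)[0].round(4),q.round(1))
if __name__=="__main__":
    q0=run(s["joints"],[([-.045,0,0],0)]*2,W)
    for u in (-.006,-.012,-.018):
      for name in ("round","square","bar"):
        k=K[name]+RD@np.array([.819*u,0,.574*u])
        x=full(q0)[1].apply([1,0,0]); q=reach(q0,k-.12*x,20)
        for back in (.1,.08,.06,.04,.02,.005,0,-.004): 
            q=reach(q,k-back*full(q)[1].apply([1,0,0]),20); 
        print(u);rep(q,name)
E
OMP_NUM_THREADS=1 python3 t6.py
```

```text
-0.006
round tau,lam (np.float64(16.1), np.float64(-4.9)) railclr 9.2 depth,y,u of low corner (np.float64(8.2), np.float64(21.0), np.float64(1.0)) [ 0.5133 -0.0506  0.0661] [  18.2    7.3  -58.3   43.3  -15.4 -153.2]
-0.006
square tau,lam (np.float64(16.9), np.float64(-5.4)) railclr 5.6 depth,y,u of low corner (np.float64(7.9), np.float64(21.0), np.float64(0.0)) [0.5301 0.1707 0.0662] [  44.3   12.7  -51.    41.6  -24.6 -173.7]
-0.006
bar tau,lam (np.float64(17.4), np.float64(-5.4)) railclr 7.7 depth,y,u of low corner (np.float64(8.0), np.float64(21.0), np.float64(1.0)) [0.5244 0.0969 0.0661] [  35.1    9.6  -56.8   49.5  -19.9 -173.7]
-0.012
round tau,lam (np.float64(15.6), np.float64(-4.8)) railclr 13.8 depth,y,u of low corner (np.float64(8.3), np.float64(21.0), np.float64(-5.0)) [ 0.5083 -0.0503  0.0626] [  18.7    7.4  -58.3   41.7  -15.6 -152.1]
-0.012
square tau,lam (np.float64(16.5), np.float64(-5.3)) railclr 10.4 depth,y,u of low corner (np.float64(7.9), np.float64(21.0), np.float64(-6.0)) [0.5252 0.171  0.0627] [  44.6   12.8  -51.4   41.3  -24.3 -173.7]
-0.012
bar tau,lam (np.float64(17.1), np.float64(-5.2)) railclr 12.7 depth,y,u of low corner (np.float64(8.0), np.float64(21.0), np.float64(-6.0)) [0.5195 0.0973 0.0626] [  35.3    9.6  -57.2   49.3  -19.6 -173.7]
-0.018
round tau,lam (np.float64(15.0), np.float64(-4.6)) railclr 18.5 depth,y,u of low corner (np.float64(8.3), np.float64(21.0), np.float64(-11.0)) [ 0.5034 -0.0499  0.0592] [  19.2    7.5  -58.3   40.1  -15.7 -151.1]
-0.018
square tau,lam (np.float64(16.2), np.float64(-5.2)) railclr 15.1 depth,y,u of low corner (np.float64(7.9), np.float64(21.0), np.float64(-12.0)) [0.5203 0.1714 0.0593] [  44.9   12.8  -51.7   41.   -24.  -173.7]
-0.018
bar tau,lam (np.float64(16.7), np.float64(-5.1)) railclr 17.5 depth,y,u of low corner (np.float64(8.0), np.float64(21.0), np.float64(-12.0)) [0.5146 0.0976 0.0592] [  35.6    9.7  -57.7   49.1  -19.3 -173.7]
```

```bash
cat > t7.py <<'E'
from t6 import *
q=s["joints"]
for r in [([-.045,0,0],0)]*2+[([0,0,-.026],0)]*2+[([.035,0,0],0)]*2+[([.02,0,-.003],0)]*2:
    q=run(q,[r],W)
    k=K["round"]+RD@np.array([-.015*.819,0,-.015*.574]); print(full(q)[1].inv().apply(k-full(q)[0]).round(3),tl(q),clr(q))
E
python3 t7.py
```

```text
[ 0.111  0.001 -0.05 ] (np.float64(23.2), np.float64(-7.0)) 8956.0
[ 0.156  0.001 -0.05 ] (np.float64(23.2), np.float64(-7.0)) 8956.0
[ 0.156  0.001 -0.024] (np.float64(23.2), np.float64(-7.0)) 8956.0
[0.156 0.001 0.002] (np.float64(23.2), np.float64(-7.0)) 8956.0
[ 0.124  0.002 -0.002] (np.float64(22.7), np.float64(-6.9)) 8956.0
[ 0.096  0.002 -0.011] (np.float64(21.8), np.float64(-6.6)) 8956.0
[ 0.081  0.002 -0.013] (np.float64(21.2), np.float64(-6.5)) 8956.0
[ 0.066  0.003 -0.016] (np.float64(20.6), np.float64(-6.3)) 8956.0
```

```bash
python3 -m creep '{"jaw":[1,1,1,1,1,1,1,1,1,1],"translation":[[-0.045,0,0],[-0.045,0,0],[0,0,-0.026],[0,0,-0.026],[0.035,0,0],[0.035,0,0],[0.02,0,-0.007],[0.02,0,-0.007],[0,0,-0.01],[0,0,-0.005]],"roll":[0,0,0,0,0,0,0,0,0,0]}'
cat > st.py <<'E'
from t6 import *
import sys
n=sys.argv[1]; dy=float(sys.argv[2]) if len(sys.argv)>2 else 0
q=s["joints"]; rep(q,n); k=K[n]+RD@np.array([-.015*.819,dy,-.015*.574]); print("t",s["time_s"],"to k:",full(q)[1].inv().apply(k-s["tcp_pos"]).round(4),"F desk",RD.T@s["contact_force"])
E
python3 st.py round
```

```text
time_s: 8.45
tcp_pos: [0.4797, -0.0438, 0.132]
eef_rot: [-16.8, 69.7, -20.7]
contact_force: [-0.1, -0.3, 0.4]
gripper_width: 0.0004
round tau,lam (np.float64(19.5), np.float64(-5.9)) railclr 8956.0 depth,y,u of low corner (np.float64(-65.6), np.float64(25.0), np.float64(11.0)) [ 0.4795 -0.0439  0.132 ] [  26.3   -3.7  -58.2   35.8  -25.7 -151.4]
t 8.45 to k: [0.0722 0.0031 0.0013] F desk [-0.0702 -0.3358  0.431 ]
```

```bash
cat > t8.py <<'E'
from t6 import *
for zz in (0,-.003,-.006):
    q=s["joints"]
    for r in [([.012,.0005,zz],0)]*8: q=run(q,[r],W)
    k=K["round"]+RD@np.array([-.015*.819,0,-.015*.574]); print(zz,full(q)[1].inv().apply(k-full(q)[0]).round(4));rep(q,"round")
E
python3 t8.py
```

```text
0 [-0.0034  0.0014 -0.0227]
round tau,lam (np.float64(16.9), np.float64(-5.2)) railclr -3.0 depth,y,u of low corner (np.float64(14.8), np.float64(20.0), np.float64(14.0)) [ 0.5272 -0.0526  0.0678] [  16.1    7.9  -58.3   48.2  -14.2 -156. ]
-0.003 [ 0.0024  0.0022 -0.0064]
round tau,lam (np.float64(16.1), np.float64(-4.9)) railclr 11.7 depth,y,u of low corner (np.float64(4.3), np.float64(19.0), np.float64(0.0)) [ 0.51   -0.052   0.0686] [  18.5    6.7  -58.3   42.1  -15.8 -152.2]
-0.006 [0.0079 0.0031 0.0098]
round tau,lam (np.float64(15.3), np.float64(-4.5)) railclr 26.4 depth,y,u of low corner (np.float64(-6.3), np.float64(18.0), np.float64(-13.0)) [ 0.4929 -0.0514  0.0696] [  20.6    5.4  -58.3   36.8  -17.5 -149. ]
```

```bash
python3 -m creep '{"jaw":[1,1,1,1,1,1,1,1,1,1],"translation":[[0.012,0.0006,-0.004],[0.012,0.0006,-0.004],[0.012,0.0006,-0.004],[0.012,0.0006,-0.004],[0.012,0.0006,-0.004],[0.012,0.0006,-0.004],[0.012,0.0006,-0.004],[0,0,0],[0,0,0],[0,0,0]],"roll":[0,0,0,0,0,0,0,0,0,0]}'
python3 st.py round
python3 - <<'E'
from plant import *
import cv2
for n in ("scene","wrist"):
    c=capture(n); cv2.imwrite(f"pics/{n}2.png",c["image"][:,:,::-1] if n!="scene" else cv2.resize(c["image"][90:260,240:420,::-1],None,fx=4,fy=3.5,interpolation=cv2.INTER_CUBIC)[:600])
E
```

```text
time_s: 9.45
tcp_pos: [0.5013, -0.0495, 0.0756]
eef_rot: [-16.7, 73.2, -20.6]
contact_force: [-0.5, 0.7, 0.9]
gripper_width: 0.0006
round tau,lam (np.float64(16.2), np.float64(-4.8)) railclr 18.5 depth,y,u of low corner (np.float64(-6.7), np.float64(21.0), np.float64(-3.0)) [ 0.5011 -0.0495  0.0756] [  20.3    5.2  -58.2   39.1  -17.5 -150.8]
t 9.45 to k: [0.0116 0.001  0.0001] F desk [-0.5314  0.6299  0.9324]
```

View pics/scene2.png

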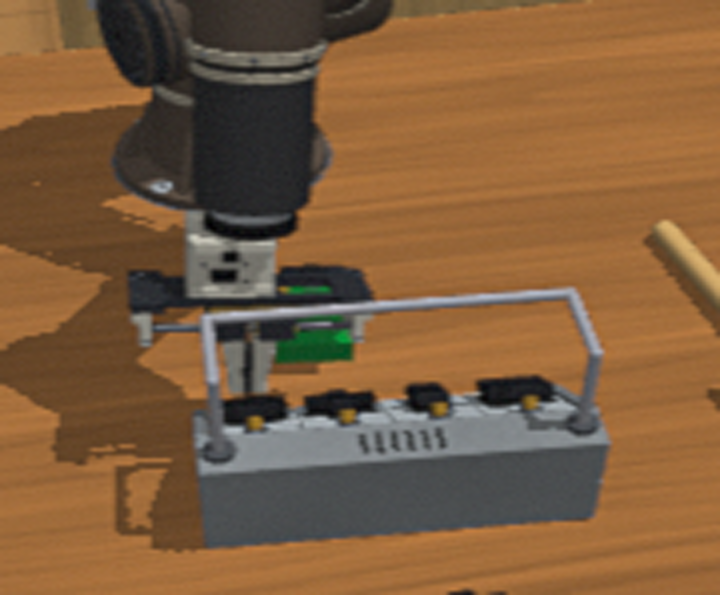

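View pics/wrist2.png

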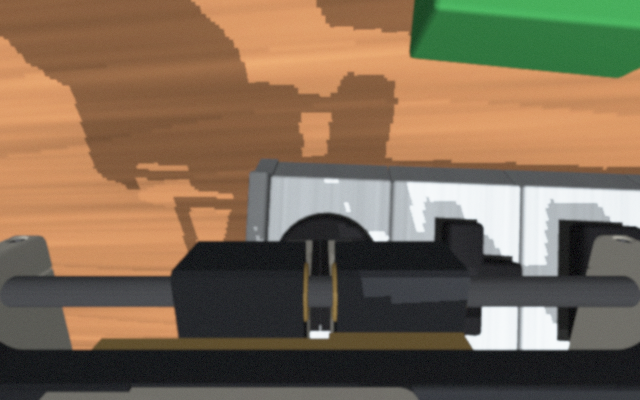

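```bash
python3 -m creep '{"jaw":[1,1,1,1,1,1,1,1,1,1],"translation":[[0.0025,0,-0.0005],[0.0025,0,-0.0005],[0.0025,0,-0.0005],[0.0025,0,-0.0005],[0.0025,0,-0.0005],[0,0,0],[0,0,0],[0,0,0],[0,0,0],[0,0,0]],"roll":[0,0,0,0,0,0,0,0,0,0]}'
python3 st.py round
```

```text
time_s: 10.55
tcp_pos: [0.5051, -0.0508, 0.067]
eef_rot: [-16.6, 73.7, -20.5]
contact_force: [0.2, 1.3, 3.0]
gripper_width: 0.0004
round tau,lam (np.float64(15.7), np.float64(-4.7)) railclr 16.4 depth,y,u of low corner (np.float64(2.6), np.float64(20.0), np.float64(-5.0)) [ 0.5048 -0.0509  0.0671] [  19.3    6.6  -58.2   40.2  -16.2 -151.1]
t 10.55 to k: [ 0.0023  0.0013 -0.0012] F desk [0.1103 1.3034 2.9831]
```

```bash
python3 -m creep '{"jaw":[1,1,1,1,1,1,1,1,1,1],"translation":[[0.0025,0,-0.0005],[0.0025,0,-0.0005],[0.0025,0,-0.0005],[0.0015,0,0],[0,0,0],[0,0,0],[0,0,0],[0,0,0],[0,0,0],[0,0,0]],"roll":[0,0,0,0,0,0,0,0,0,0]}'
python3 st.py round
```

```text
time_s: 11.55
tcp_pos: [0.5086, -0.0513, 0.0612]
eef_rot: [-16.4, 73.9, -20.3]
contact_force: [0.1, 2.5, 5.6]
gripper_width: 0.0005
round tau,lam (np.float64(15.5), np.float64(-4.5)) railclr 14.0 depth,y,u of low corner (np.float64(9.3), np.float64(20.0), np.float64(-6.0)) [ 0.5083 -0.0514  0.0613] [  18.5    7.5  -58.2   41.1  -15.3 -151.3]
t 11.55 to k: [-0.0042  0.0011 -0.0031] F desk [-0.1267  2.543   5.5729]
```

```bash
python3 -m creep '{"jaw":[1,1,1,1,1,1,1,1,1,1],"translation":[[0.002,0,0],[0.0015,0,0],[0,0,0],[0,0,0],[0,0,0],[0,0,0],[0,0,0],[0,0,0],[0,0,0],[0,0,0]],"roll":[0,0,0,0,0,0,0,0,0,0]}'
python3 st.py round
python3 - <<'E'
from plant import *
import cv2
c=capture("scene"); cv2.imwrite("pics/scene3.png",cv2.resize(c["image"][180:260,270:400,::-1],None,fx=6,fy=6,interpolation=cv2.INTER_CUBIC))
E
```

```text
time_s: 12.55
tcp_pos: [0.5095, -0.0516, 0.0601]
eef_rot: [-16.2, 73.9, -20.0]
contact_force: [-23.1, 12.1, 37.6]
gripper_width: 0.0005
round tau,lam (np.float64(15.5), np.float64(-4.5)) railclr 13.4 depth,y,u of low corner (np.float64(10.8), np.float64(19.0), np.float64(-5.0)) [ 0.5093 -0.0517  0.0602] [  18.2    7.7  -58.2   41.6  -15.  -151.5]
t 12.55 to k: [-0.0056  0.0012 -0.0037] F desk [-23.9865  10.3514  37.62  ]
```

View pics/scene3.png

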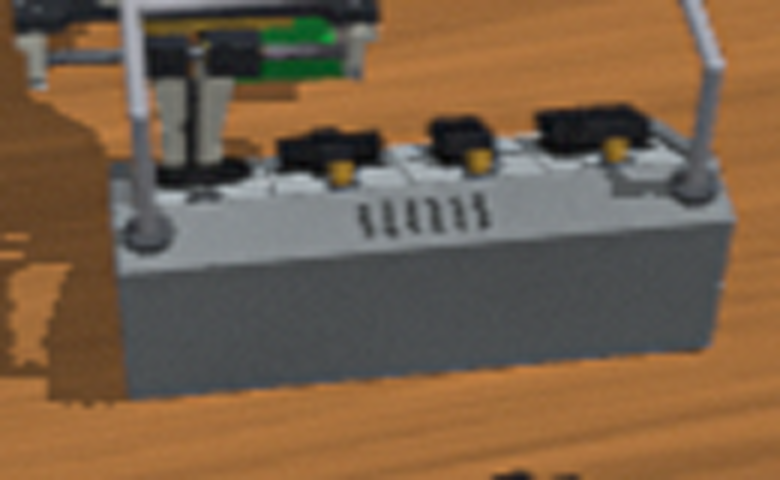

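The round key is home: the force jumped to 46 N at the stop, and its pin at (205,192) in the crop is flush. The stop also confirms my depth estimate. Now I release it and traverse to the square key.

```bash
cat > t9.py <<'E'
from t6 import *
import sys
n=sys.argv[1]; dy=float(sys.argv[2]); back=float(sys.argv[3]);lift=float(sys.argv[4])
q=run(s["joints"],[([-lift/2,0,0],0)]*2,W); k=K[n]+RD@np.array([-.015*.819,dy,-.015*.574]); p,R=full(q); d=R.inv().apply(k-p)-[back,0,0]; print("delta",d.round(4),np.linalg.norm(d))
m=int(np.ceil(np.linalg.norm(d)/.047)); 
for i in range(m): q0=q;q=run(q,[(d/m,0)],W);print((q-q0).round(1));rep(q,n)
p,R=full(q);print(m,(d/m).round(4),"left",R.inv().apply(k-p).round(4))
E
python3 t9.py square 0 .03 .05
```

```text
delta [-0.0021  0.2227  0.0008] 0.2226919717056449
[ 5.5  0.7 -0.3  2.1 -0.5 -7.4]
square tau,lam (np.float64(15.5), np.float64(-4.5)) railclr 13.2 depth,y,u of low corner (np.float64(-33.7), np.float64(-154.0), np.float64(10.0)) [ 0.4997 -0.0026  0.1052] [  29.6    2.8  -52.8   28.   -26.7 -147.7]
[ 5.1  1.2  0.4  1.4 -0.7 -6.4]
square tau,lam (np.float64(15.5), np.float64(-4.5)) railclr 13.6 depth,y,u of low corner (np.float64(-31.2), np.float64(-110.0), np.float64(8.0)) [0.5032 0.0417 0.1022] [  34.7    4.   -52.3   29.4  -27.4 -154.1]
[ 4.7  1.6  1.1  0.8 -0.9 -5.4]
square tau,lam (np.float64(15.5), np.float64(-4.5)) railclr 14.4 depth,y,u of low corner (np.float64(-28.7), np.float64(-66.0), np.float64(6.0)) [0.5067 0.086  0.0992] [  39.5    5.6  -51.3   30.3  -28.2 -159.5]
[ 4.3  1.9  1.7  0.3 -1.  -4.4]
square tau,lam (np.float64(15.5), np.float64(-4.5)) railclr 15.0 depth,y,u of low corner (np.float64(-26.2), np.float64(-21.0), np.float64(5.0)) [0.5101 0.1303 0.0962] [  43.8    7.5  -49.5   30.5  -29.3 -163.9]
[ 3.9  2.2  2.3 -0.2 -1.2 -3.5]
square tau,lam (np.float64(15.5), np.float64(-4.5)) railclr 15.7 depth,y,u of low corner (np.float64(-23.7), np.float64(23.0), np.float64(3.0)) [0.5136 0.1746 0.0932] [  47.7    9.7  -47.2   30.3  -30.4 -167.5]
5 [-0.0004  0.0445  0.0002] left [ 0.03 -0.    0.  ]
```

```bash
python3 -m creep '{"jaw":[1,1,1,1,1,1,1,1,1,1],"translation":[[-0.025,0,0],[-0.025,0,0],[0,0,0],[0,0.0445,0],[0,0.0445,0],[0,0.0445,0],[0,0.0445,0],[0,0.0445,0],[0,0,0],[0,0,0]],"roll":[0,0,0,0,0,0,0,0,0,0]}'
python3 st.py square
python3 - <<'E'
from plant import *
import cv2
c=capture("scene"); cv2.imwrite("pics/scene4.png",cv2.resize(c["image"][160:260,270:400,::-1],None,fx=6,fy=6,interpolation=cv2.INTER_CUBIC))
E
```

```text
time_s: 13.6
tcp_pos: [0.5132, 0.1737, 0.0875]
eef_rot: [-17.2, 74.2, -21.0]
contact_force: [-0.7, -0.4, 0.1]
gripper_width: 0.0002
square tau,lam (np.float64(15.2), np.float64(-4.7)) railclr 17.2 depth,y,u of low corner (np.float64(-19.1), np.float64(22.0), np.float64(-1.0)) [0.5131 0.1735 0.0875] [  47.5   10.2  -47.5   30.5  -30.  -167.7]
t 13.6 to k: [0.0245 0.0005 0.002 ] F desk [-0.7004 -0.4923  0.1456]
```

View pics/scene4.png

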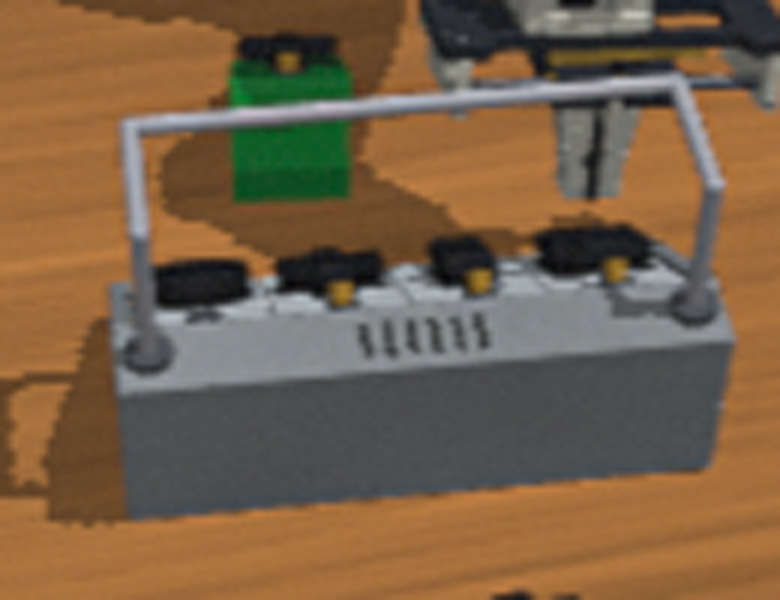

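The round key is up with its pin in (around (205,315)), and the gripper is over the square key. Pressing.

```bash
python3 -m creep '{"jaw":[1,1,1,1,1,1,1,1,1,1],"translation":[[0.005,0,0],[0.005,0,0],[0.005,0,0],[0.0045,0,0],[0.004,0,0],[0.004,0,0],[0,0,0],[0,0,0],[0,0,0],[0,0,0]],"roll":[0,0,0,0,0,0,0,0,0,0]}'
python3 st.py square
```

```text
time_s: 14.65
tcp_pos: [0.5211, 0.1713, 0.0629]
eef_rot: [-16.5, 74.1, -20.4]
contact_force: [0.0, 0.3, 5.3]
gripper_width: 0.0004
square tau,lam (np.float64(15.3), np.float64(-4.5)) railclr 16.3 depth,y,u of low corner (np.float64(5.5), np.float64(20.0), np.float64(-8.0)) [0.5209 0.1711 0.0629] [  45.3   12.7  -49.9   36.   -25.1 -171.7]
t 14.65 to k: [-0.0014  0.0004  0.0007] F desk [-0.0157  0.2697  5.3125]
```

```bash
python3 -m creep '{"jaw":[1,1,1,1,1,1,1,1,1,1],"translation":[[0.0025,0,0],[0.0025,0,0],[0,0,0],[0,0,0],[0,0,0],[0,0,0],[0,0,0],[0,0,0],[0,0,0],[0,0,0]],"roll":[0,0,0,0,0,0,0,0,0,0]}'
python3 st.py square
python3 - <<'E'
from plant import *
import cv2
c=capture("scene"); cv2.imwrite("pics/scene5.png",cv2.resize(c["image"][160:260,270:400,::-1],None,fx=6,fy=6,interpolation=cv2.INTER_CUBIC))
E
```

```text
time_s: 15.65
tcp_pos: [0.5227, 0.1713, 0.0585]
eef_rot: [-16.3, 74.1, -20.2]
contact_force: [-0.5, 0.6, 6.8]
gripper_width: -0.0001
square tau,lam (np.float64(15.4), np.float64(-4.5)) railclr 16.0 depth,y,u of low corner (np.float64(10.1), np.float64(21.0), np.float64(-9.0)) [0.5226 0.1711 0.0585] [  44.8   13.1  -50.3   37.4  -24.2 -172.6]
t 15.65 to k: [-0.0061 -0.0001  0.0003] F desk [-0.5837  0.5425  6.8279]
```

View pics/scene5.png

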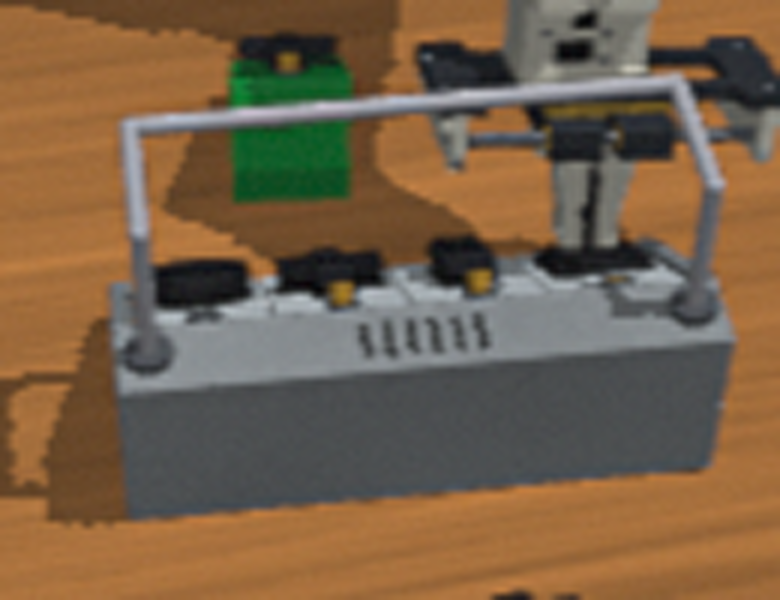

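```bash
python3 t9.py bar -.007 .03 .045
```

```text
delta [ 0.015  -0.0806 -0.001 ] 0.08202241770698618
[-3.9 -1.4 -2.8  1.2  2.3  2.4]
bar tau,lam (np.float64(15.4), np.float64(-4.5)) railclr 15.8 depth,y,u of low corner (np.float64(-27.9), np.float64(57.0), np.float64(4.0)) [0.5093 0.1346 0.0975] [  44.4    7.5  -49.1   29.9  -29.8 -163.9]
[-4.4 -1.1 -2.4  1.1  2.3  2.9]
bar tau,lam (np.float64(15.4), np.float64(-4.5)) railclr 15.6 depth,y,u of low corner (np.float64(-23.6), np.float64(16.0), np.float64(3.0)) [0.5075 0.0938 0.0932] [  40.     6.4  -51.4   31.   -27.5 -161. ]
2 [ 0.0075 -0.0403 -0.0005] left [ 0.03  0.   -0.  ]
```

The square key is down (6.8 N, with the pin nearly flush at (618,280)). Now I release it and move to the bar key.

```bash
python3 -m creep '{"jaw":[1,1,1,1,1,1,1,1,1,1],"translation":[[0.001,0,0],[-0.0225,0,0],[-0.0225,0,0],[0,0,0],[0,0,0],[0.0065,-0.04,0],[0.0065,-0.04,0],[0,0,0],[0,0,0],[0,0,0]],"roll":[0,0,0,0,0,0,0,0,0,0]}'
python3 st.py bar -.007
python3 - <<'E'
from plant import *
import cv2
c=capture("scene"); cv2.imwrite("pics/scene6.png",cv2.resize(c["image"][160:260,270:400,::-1],None,fx=6,fy=6,interpolation=cv2.INTER_CUBIC))
c=capture("wrist"); cv2.imwrite("pics/wrist6.png",c["image"][:,:,::-1])
E
```

```text
time_s: 16.7
tcp_pos: [0.5082, 0.0943, 0.0935]
eef_rot: [-16.7, 74.1, -20.6]
contact_force: [-0.2, -0.4, -0.5]
gripper_width: 0.0003
bar tau,lam (np.float64(15.3), np.float64(-4.5)) railclr 15.0 depth,y,u of low corner (np.float64(-23.5), np.float64(17.0), np.float64(4.0)) [0.508  0.0941 0.0935] [  40.1    6.5  -51.2   30.8  -27.8 -160.8]
t 16.7 to k: [ 0.0301 -0.0004 -0.0006] F desk [-0.2165 -0.3845 -0.4857]
```

View pics/scene6.png

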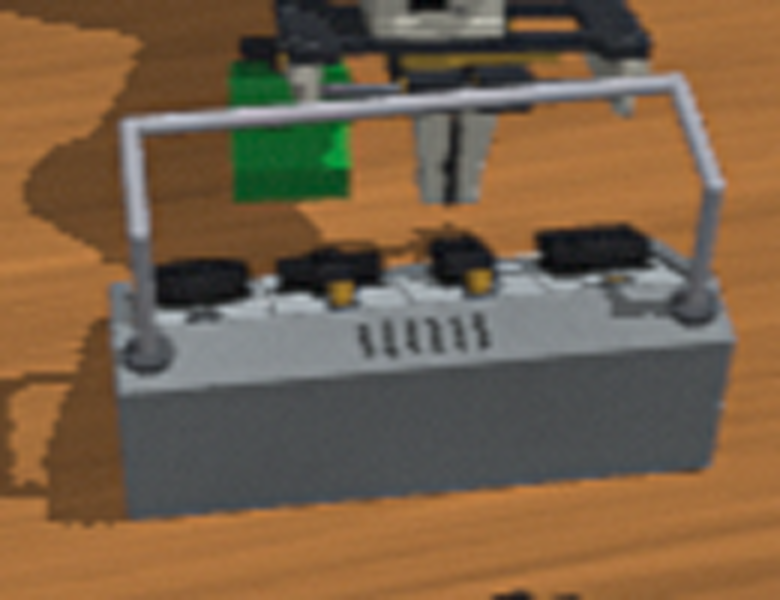

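View pics/wrist6.png

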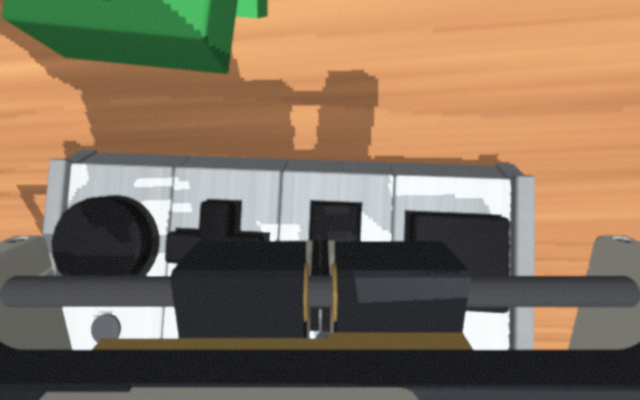

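The square key is up with its pin in. The fingers line up with the bar (wrist view (335,215)) and are clear of the cross (220,215). Now I press the bar.

```bash
python3 -m creep '{"jaw":[1,1,1,1,1,1,1,1,1,1],"translation":[[0.006,0,0],[0.006,0,0],[0.006,0,0],[0.0055,0,0],[0.004,0,0],[0.004,0,0],[0,0,0],[0,0,0],[0,0,0],[0,0,0]],"roll":[0,0,0,0,0,0,0,0,0,0]}'
python3 st.py bar -.007
```

```text
time_s: 17.8
tcp_pos: [0.5164, 0.0914, 0.064]
eef_rot: [-16.4, 74.1, -20.3]
contact_force: [0.3, 1.2, 4.1]
gripper_width: 0.0003
bar tau,lam (np.float64(15.3), np.float64(-4.5)) railclr 14.9 depth,y,u of low corner (np.float64(5.4), np.float64(14.0), np.float64(-6.0)) [0.5162 0.0912 0.064 ] [  36.9    9.7  -54.4   38.8  -21.6 -166.5]
t 17.8 to k: [-0.0007 -0.0005 -0.0009] F desk [0.1854 1.2033 4.051 ]
```

```bash
python3 -m creep '{"jaw":[1,1,1,1,1,1,1,1,1,1],"translation":[[0.0025,0,0],[0.0025,0,0],[0,0,0],[0,0,0],[0,0,0],[0,0,0],[0,0,0],[0,0,0],[0,0,0],[0,0,0]],"roll":[0,0,0,0,0,0,0,0,0,0]}'
python3 st.py bar -.007
python3 - <<'E'
from plant import *
import cv2
c=capture("scene"); cv2.imwrite("pics/scene7.png",cv2.resize(c["image"][160:260,270:400,::-1],None,fx=6,fy=6,interpolation=cv2.INTER_CUBIC))
E
```

```text
time_s: 18.8
tcp_pos: [0.518, 0.0911, 0.0595]
eef_rot: [-16.3, 74.0, -20.2]
contact_force: [-0.9, 1.5, 7.8]
gripper_width: 0.0008
bar tau,lam (np.float64(15.4), np.float64(-4.5)) railclr 14.5 depth,y,u of low corner (np.float64(10.0), np.float64(14.0), np.float64(-8.0)) [0.5178 0.0909 0.0595] [  36.2   10.2  -55.    40.7  -20.6 -167.8]
t 18.8 to k: [-0.0054 -0.0007 -0.0013] F desk [-0.991   1.4224  7.7576]
```

View pics/scene7.png

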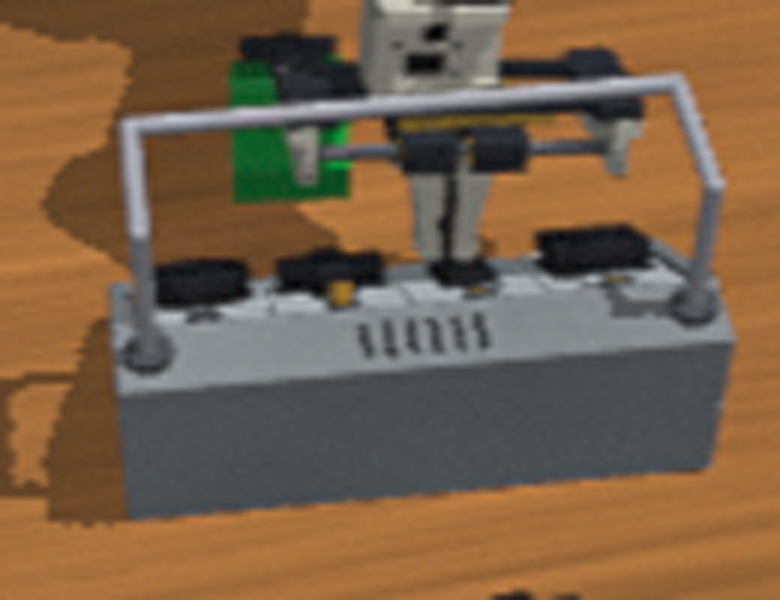

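The bar key is home, at about 8 N with its pin nearly flush. Now I retreat along the tool axis.

```bash
python3 -m creep '{"jaw":[1,1,1,1,1,1,1,1,1,1],"translation":[[0.001,0,0],[-0.02,0,0],[-0.03,0,0],[-0.03,0,0],[-0.03,0,0],[0,0,0],[0,0,0],[0,0,0],[0,0,0],[0,0,0]],"roll":[0,0,0,0,0,0,0,0,0,0]}'
python3 st.py bar
python3 - <<'E'
from plant import *
import cv2
c=capture("scene"); cv2.imwrite("pics/scene8.png",cv2.resize(c["image"][160:260,270:400,::-1],None,fx=6,fy=6,interpolation=cv2.INTER_CUBIC))
c=capture("wrist"); cv2.imwrite("pics/wrist8.png",c["image"][:,:,::-1])
E
```

```text
time_s: 19.85
tcp_pos: [0.4891, 0.1004, 0.1626]
eef_rot: [-17.0, 74.2, -20.9]
contact_force: [-0.1, -0.7, 0.3]
gripper_width: 0.0005
bar tau,lam (np.float64(15.2), np.float64(-4.6)) railclr 8956.0 depth,y,u of low corner (np.float64(-91.2), np.float64(21.0), np.float64(27.0)) [0.489  0.1002 0.1626] [  44.5   -0.4  -45.1   22.3  -40.8 -154.9]
t 19.85 to k: [0.1015 0.0075 0.0003] F desk [-0.0017 -0.7197  0.3228]
```

View pics/scene8.png

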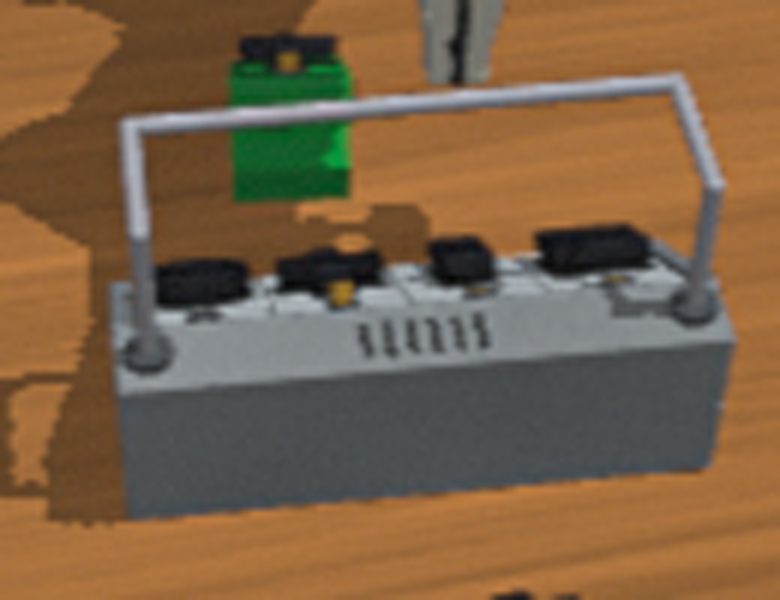

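View pics/wrist8.png

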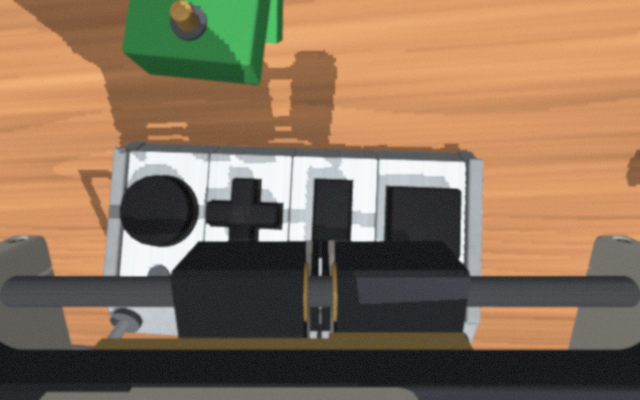

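All four keys are up. The round, square and bar pins are in, the cross pin still stands out at (342,292), and nothing touches the robot.

```bash
python3 -c "
from plant import *
print(close_job())"
```

```text
the job is handed in; nothing more can be done
None
```

I pressed the round, square and bar keys in that order, each down and then let up, and handed the job in after about 20 s of the 42 s allowed. No verdict came back.

- **Final check:** the last camera pictures show all four keys up. The round, square and bar pins are in and the cross pin is still standing out. The gripper is clear of everything, about 90 mm above the keys, with force readings near zero. I did not check the mallet, jar and die again at the end; the arm stayed clear of them by plan.
- **How far down:** the round key clearly reached its stop, where the force rose to about 46 N. The square and bar keys read about 7 and 8 N at an estimated 10 mm, so I take them as home without a clear jump at the stop. Each then got one more millimetre of push before release, with no reading taken after it. The pins are judged from pictures only.
- **Tool tilt:** the moves only turn the tool about its own axis, so I got the tilt by pushing the arm past its reach limit. At the keys it was about 15–16° instead of the 35° along their axes, because joint 3 reached its limit. I pressed slightly below the middle of each key, and my fitted arm model put the gripper 13–17 mm clear of the rail.

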